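# Set the ratchet sample carousel back and reload it

### The job

Set the sample carousel back for the next class: lift its ratchet pawl clear so that it stays up, turn the wheel backward (clockwise seen from above) by its knob all the way to its stop, and let the pawl back down into the teeth. Only then stand every sample pot on the desk in a pocket of its own on the wheel, and leave each with its lid pressed fully home. Leave the power bank where it lies.

Things in the scene. Friction and masses are not known exactly. Their poses are not given: they have to be found in the camera images.
- carousel: Fixed grey round base of the carousel, 224 mm across, turned up to 0.25 rad about z. Origin: on the desk, on the wheel's vertical axis. 'carousel x, y' below are its axes (x roughly away from the robot, y left, z up). A post (30 x 26 mm, 54 mm high) for the pawl stands at carousel (-62, -152) mm, a small stop block at the rim at (-145, 0) mm.
- wheel (a joint): Angle of the white wheel (286 mm across, top 30 mm above the desk; 24 saw teeth on its rim reach 40 mm), rad. Grows counter-clockwise seen from above (forward); backward is clockwise. 0 = backward stop, upper limit 2.6; starts at 0.8 to 1.65. Stiff (about 4 N at the knob), stays where left. With the pawl down it turns back one 15 degree tooth at most.
- wheel_knob (a point): Point on the axis of the wheel's black upright turning knob, 70 mm above the desk, 85 mm from the wheel's axis. Round post, 22 mm diameter, bare shaft from 38 mm above the desk to its top at 90 mm. Moves with the wheel; at wheel 0 it lies 150 degrees counter-clockwise from carousel x.
- pawl (a joint): Angle of the ratchet pawl, rad: 0 = down (0 to 0.06 in a notch, up to 0.13 on top of a tooth), grows as its tip is lifted; 1.4 = limit, standing up. It stays where left above about 1.0 and falls by its own weight below about 0.7. Its tip is clear of the teeth above 0.2. Lifts with less than 2 N.
- pawl_tab (a point): Centre of the pawl's black lifting tab, an upright fin 26 mm long (along the arm), 12 mm thick, 32 mm high, to be pinched across its thickness (along carousel y) from above. With the pawl down this point is 69 mm above the desk, 48 mm along carousel +x and 23 mm above the pivot. Moves with the pawl.
- pawl_pivot (a point): Pivot of the pawl on the fixed base, 46 mm above the desk at carousel (-62, -130) mm. Its axis is level, along carousel y. The dark arm (68 x 12 x 11 mm) points along carousel +x when down; the tab swings up and back over the pivot towards carousel -x.
- pocket_0 (a point): Centre of the floor of pocket 0 of the wheel, 30 mm above the desk, 80 mm from the wheel's axis: a round place with a low grey rim, 64.5 mm inside diameter, rim 8 mm high. At the start position it lies 100 degrees counter-clockwise from carousel x. Any pot may go in any pocket. Moves with the wheel.
- pocket_1 (a point): Centre of the floor of pocket 1 of the wheel, 30 mm above the desk, 80 mm from the wheel's axis: a round place with a low grey rim, 64.5 mm inside diameter, rim 8 mm high. At the start position it lies 35 degrees counter-clockwise from carousel x. Any pot may go in any pocket. Moves with the wheel.
- pocket_2 (a point): Centre of the floor of pocket 2 of the wheel, 30 mm above the desk, 80 mm from the wheel's axis: a round place with a low grey rim, 64.5 mm inside diameter, rim 8 mm high. At the start position it lies -30 degrees counter-clockwise from carousel x. Any pot may go in any pocket. Moves with the wheel.
- pot_a: Loose white sample pot with a paper band: round, 58 mm diameter, body 48 mm high, 0.14 kg; origin at the centre of its underside, z up. On top a grey lid, 55 mm diameter. May be absent.
- lid_a (a joint): How far the lid of pot_a has been pressed down, m: 0 = standing 7 mm proud (top 68 mm above the pot's underside), 0.007 = fully home (top at 61 mm). Starts between 0 and 0.003. Moves under a straight push of about 5 N, stops hard at 0.007 and stays where it is left.
- pot_b: Loose white sample pot with a paper band: round, 58 mm diameter, body 48 mm high, 0.14 kg; origin at the centre of its underside, z up. On top a grey lid, 55 mm diameter. May be absent.
- lid_b (a joint): How far the lid of pot_b has been pressed down, m: 0 = standing 7 mm proud (top 68 mm above the pot's underside), 0.007 = fully home (top at 61 mm). Starts between 0 and 0.003. Moves under a straight push of about 5 N, stops hard at 0.007 and stays where it is left.
- pot_c: Loose white sample pot with a paper band: round, 58 mm diameter, body 48 mm high, 0.14 kg; origin at the centre of its underside, z up. On top a grey lid, 55 mm diameter. May be absent.
- lid_c (a joint): How far the lid of pot_c has been pressed down, m: 0 = standing 7 mm proud (top 68 mm above the pot's underside), 0.007 = fully home (top at 61 mm). Starts between 0 and 0.003. Moves under a straight push of about 5 N, stops hard at 0.007 and stays where it is left.
- power_bank: A loose dark power bank, 150 x 66 x 21 mm with its plug, lying near the front of the desk; not part of the job. Origin on its underside.
Not all that is in view belongs to the job. Leave any green look-alike of the pot_b alone. What is shaped like the pot_c but yellow is not meant.

How it is judged:
On the way, in this order (a step that is already met when the one before it is completed fails the run):
1. the pawl is lifted clear and stays up (value of joint pawl above 0.9 rad and value of joint wheel above 0.5 rad), for 0.2 s.
2. with the pawl up, the wheel is turned back to its stop (value of joint pawl above 0.5 rad and value of joint wheel below 0.08 rad), for 0.2 s.
3. the pawl is down in the teeth again, the wheel at its stop (value of joint wheel below 0.08 rad and value of joint pawl below 0.1 rad), for 0.2 s.
At the end, for the whole second after the job is handed in: The wheel is within 0.08 rad of its backward stop, the pawl lies in the teeth (joint under 0.10), and every pot present stands upright (within 0.1 rad) and still in a pocket of its own, within 8 mm of its centre and 5 mm of its floor, with its lid pressed at least 5.5 of 7 mm down (all of step 3 and ((horizontal distance between pot_a and pocket_0 below 0.008 m and z of pot_a in the frame of pocket_0 between -0.005 and 0.005 m) or (horizontal distance between pot_a and pocket_1 below 0.008 m and z of pot_a in the frame of pocket_1 between -0.005 and 0.005 m) or (horizontal distance between pot_a and pocket_2 below 0.008 m and z of pot_a in the frame of pocket_2 between -0.005 and 0.005 m)) and angle between each of pot_a, pot_b, pot_c's own z axis and vertical below 0.1 rad and value of joint each of lid_a, lid_b, lid_c above 0.0055 m and linear speed of each of pot_a, pot_b, pot_c below 0.02 m/s and ((horizontal distance between pot_b and pocket_0 below 0.008 m and z of pot_b in the frame of pocket_0 between -0.005 and 0.005 m) or (horizontal distance between pot_b and pocket_1 below 0.008 m and z of pot_b in the frame of pocket_1 between -0.005 and 0.005 m) or (horizontal distance between pot_b and pocket_2 below 0.008 m and z of pot_b in the frame of pocket_2 between -0.005 and 0.005 m)) and ((horizontal distance between pot_c and pocket_0 below 0.008 m and z of pot_c in the frame of pocket_0 between -0.005 and 0.005 m) or (horizontal distance between pot_c and pocket_1 below 0.008 m and z of pot_c in the frame of pocket_1 between -0.005 and 0.005 m) or (horizontal distance between pot_c and pocket_2 below 0.008 m and z of pot_c in the frame of pocket_2 between -0.005 and 0.005 m))); the robot touches nothing.
It fails at once if a pot stands on the carousel while the pawl is up or the wheel is away from its start position (((horizontal distance between pot_a and carousel below 0.14 m and height (world z) of pot_a below 0.045 m and linear speed of pot_a below 0.02 m/s) or (horizontal distance between pot_b and carousel below 0.14 m and height (world z) of pot_b below 0.045 m and linear speed of pot_b below 0.02 m/s) or (horizontal distance between pot_c and carousel below 0.14 m and height (world z) of pot_c below 0.045 m and linear speed of pot_c below 0.02 m/s)) and value of joint any of pawl, wheel above 0.3 rad).
It fails at once if the power bank is moved by more than 3 cm (distance of power_bank from where it was at the start of the episode above 0.03 m).
Of pot_a, pot_b, pot_c only 2 to 3 are there at a start; the rules pass over those that are not, and their reading is None.
At some moment in a run one of pot_a, pot_b, pot_c may be knocked a few centimetres aside while the robot is not near it.
It also fails if it takes over 208 s, if anything falls off the work surface, if the arm or the gripper's body presses on something with over 40 N, if the wrist force passes 120 N, or if a joint passes its speed limit or range.

### The arm

A 6-joint arm with a two-finger parallel gripper is mounted at the origin on a cart in front of the work surface, level with it; the furniture and walls round the work are solid. World frame = base frame: x ahead of the robot, y to its left, z up, the work surface at z = 0. Lengths are in m, angles in rad, forces in N, time in s.
With the tool pointing down it reaches from about 0.425 to 0.95 m from the base axis. Payload 14.7 kg.
Tool frame: the origin (TCP) lies between the finger pads; the fingertips stand 17 mm ahead of it and the grasp point (between the pads) lies 2 mm behind it; y points along the fingers, z is the direction in which the jaws open and shut, and the axes are right-handed (so a half turn about y gives the same grasp; the last joint's range is limited). The gripper opens to 85 mm and grips with 20 to 120 N. Pads are 22 mm wide; open, the fingers measure 114 mm over their backs; the gripper's body (76 mm by 85 mm) begins 54 mm behind the grasp point. The pads swing forward as they close: fully open they stand 13 mm farther back than shut.
Start: joints at [1.207, 0.48, 1.596, -0, 1.065, -0.047], TCP at [0.202, 0.618, 0.248] pointing down, gripper open.
Joint ranges: [-2.75, 2.75], [-0.82, 2.05], [0.23, 2.67], [-1.56, 4.7], [0.09, 2.69], [-2.92, 2.92]. Speed limits (rad/s): [1.89, 1.89, 2.39, 3.01, 3.01, 3.01].

### API

Orientations are given as a rotation vector (axis times angle).
In Python, from rig import robot gives the robot as it stands.
- The arm moves only by the tool step_arm, never from a script. Its argument "rows" is a list of rows, each an object with "jaw": the gripper command: -1 is fully open, 1 is shut, values between are in proportion; "xyz": the shift along the tool's x, y, z in m, a list of three; "turn": the turn, a rotation vector about the tool's x, y, z in degrees, a list of three. In form: [{"jaw": jaw, "xyz": [dx, dy, dz], "turn": [rx, ry, rz]}, ...]. A call has 1 to 8 rows; each row shifts and turns the commanded pose from where the row before left it, along the tool's axes as they then stand; what a row does not reach is not made up. A row lasts 1/10 s, in which the tool goes at most 50 mm and 8.59 degrees, less where a joint would pass 70% of its speed; a pose out of reach is approached as far as the arm can. A call is refused whole if a number of a shift passes 0.05 or a number of a turn 8.59, either way. A call with a gripper value outside its range is refused whole. The fingers move at their own pace and stop on an object; the grip force is fixed at half the most. Time passes only in rows, so rows that do not move let the fingers close. It gives the time, the measured TCP pose, the force and the opening at its end, in the units of the state.
- robot.state(): the state, without advancing time (a new reading comes with each control period).
- robot.camera(name): name is "side" or "top"; returns the picture (400x640x3 uint8, red, green, blue); there is no depth.
- robot.camera_model(name): a dict with "fx", "fy", "cx", "cy" (pixels), "pose" (4x4, takes a point from camera to world coordinates). Camera axes: x right, y up, looking along -z (the intrinsics and any distortion apply to the point x, -y, -z); pixel columns grow to the right and rows downward; lengths in m; the calibration is good to about 2 mm. A picture is of the moment at which its call begins. camera_model takes no time and is no camera call.
- robot.job_done(): hands the job in, once; it reports no verdict.
The state is a dict: "time": time; "qpos": joint angles; "joint_velocities": joint speeds; "joint_efforts": joint torques, N m; "ee_pos": TCP position; "ee_rot": TCP orientation; "force": force on the tool from outside, world axes, zero at the start; "torque": the same for the moment, N m; "width": finger opening in m.
Only numpy, scipy, OpenCV 4.12 (cv2) and the standard library are available. Lean on these libraries where they do the work, as an engineer would, in place of code of your own. Each camera call takes 0.05 s, during which the arm holds its last target.

## Working session

There is one attempt and no reset: what is moved stays moved. The work goes in short steps, Python scripts to look and compute and a tool call to move; the robot and the scene stay as the last step left them, time stands still between calls to the robot, and variables do not carry over. Pictures are saved under pics/ and viewed, and the job is handed in when it is done.

Besides the shell and the picture viewer there is one more tool, called after "Emit:" by a JSON object that holds its "api" and its "payload", one argument or row to a line. step_arm: Moves the arm, as the interface text tells. Its arguments: {"type":"object","properties":{"rows":{"type":"array","items":{"type":"object","properties":{"jaw":{"type":"number"},"xyz":{"type":"array","items":{"type":"number"}},"turn":{"type":"array","items":{"type":"number"}}}}}},"required":["rows"]}

```bash
ls; mkdir -p pics; python3 - <<'E'
from rig import robot
import cv2
s=robot.state(); print(s)
for n in("side","top"):
    m=robot.camera_model(n); print(n,m)
    cv2.imwrite(f"pics/{n}0.png",robot.camera(n)[:,:,::-1])
E
```

```text
pics
{'time': 0.0, 'qpos': array([ 1.20737800e+00,  4.80848898e-01,  1.59688342e+00, -2.65131686e-05,
        1.06510968e+00, -4.66098061e-02]), 'joint_velocities': array([-0.0006515 , -0.00087935,  0.00122611,  0.00095245,  0.00102186,
       -0.0006138 ]), 'joint_efforts': array([ 2.20100919e-04, -9.50653911e+01, -4.30170572e+01, -1.02875433e-04,
        1.22188931e-02, -1.52472317e-04]), 'ee_pos': array([0.20234825, 0.61727639, 0.24765775]), 'ee_rot': array([-1.55768986,  0.24884712, -0.24848194]), 'force': array([ 0.06510165, -0.14521246,  0.27111745]), 'torque': array([0.03914824, 0.06118073, 0.00051698]), 'width': 0.08517600656597814}
side {'fx': 447.83322652060554, 'fy': 447.83322652060554, 'cx': 331.2835873591564, 'cy': 202.10686576325438, 'pose': array([[ 0.85156595,  0.17396815, -0.49454071, -0.1947106 ],
       [-0.5240779 ,  0.30648836, -0.79461138, -1.16102093],
       [ 0.0133339 ,  0.93584185,  0.35216792,  0.55824871],
       [ 0.        ,  0.        ,  0.        ,  1.        ]])}
top {'fx': 412.48419648646035, 'fy': 412.48419648646035, 'cx': 324.3559990369259, 'cy': 200.69117752041282, 'pose': array([[ 0.00239114,  0.99707343, -0.07641243,  0.39466688],
       [-0.99993851,  0.00155658, -0.01097954, -0.04236666],
       [-0.01082847,  0.07643399,  0.99701584,  1.43730907],
       [ 0.        ,  0.        ,  0.        ,  1.        ]])}
```

View pics/side0.png

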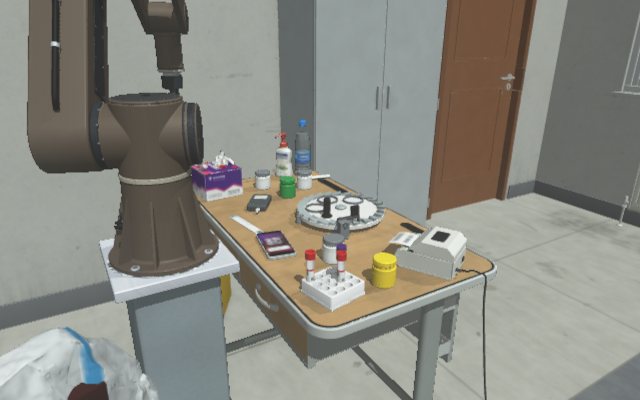

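View pics/top0.png

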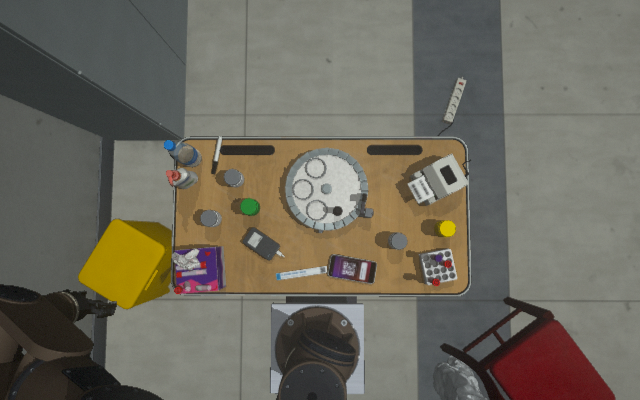

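```bash
cat > h.py <<'E'
from rig import robot
import cv2,numpy as np,math
from scipy.spatial.transform import Rotation as R
def ray(n,u,v):
    m=robot.camera_model(n);P=m["pose"]
    d=np.array([(u-m["cx"])/m["fx"],-(v-m["cy"])/m["fy"],-1.]);return P[:3,3],P[:3,:3]@d
def onz(n,u,v,z):
    o,d=ray(n,u,v);return o+d*(z-o[2])/d[2]
def proj(n,p):
    m=robot.camera_model(n);P=m["pose"];q=P[:3,:3].T@(np.array(p)-P[:3,3])
    return np.array([m["cx"]+m["fx"]*q[0]/-q[2],m["cy"]-m["fy"]*q[1]/-q[2]])
def crop(n,f,u0,v0,u1,v1,k,img=None):
    im=robot.camera(n)[:,:,::-1] if img is None else img
    cv2.imwrite(f"pics/{f}.png",cv2.resize(im[v0:v1,u0:u1],None,fx=k,fy=k,interpolation=cv2.INTER_CUBIC));return im
def pose():
    s=robot.state();return s["ee_pos"],R.from_rotvec(s["ee_rot"]).as_matrix(),s
# target: tool y down, jaw dir z at world yaw phi
def Rt(phi,down=(0,0,-1)):
    y=np.array(down,float);z=np.array([math.cos(phi),math.sin(phi),0]);x=np.cross(y,z);return np.array([x,y,z]).T
def plan(p,phi):
    e,M,s=pose();T=Rt(phi)
    w=R.from_matrix(M.T@T).as_rotvec(degrees=True)
    print("t",round(s["time"],2),"ee",e.round(4),"tool axes x",M[:,0].round(2),"y",M[:,1].round(2),"z",M[:,2].round(2))
    print("shift tool",(M.T@(np.array(p)-e)).round(4),"turn",w.round(2))
E
python3 - <<'E'
from h import *
im=crop("top","t1",270,140,380,240,7)
crop("side","s1",280,170,400,270,6)
e,M,s=pose();print(M.round(3))
for p in [(233,177),(209,217),(398,240)]: print(onz("top",*p,.065))
E
```

```text
[[ 0.95  -0.     0.311]
 [-0.311 -0.001  0.95 ]
 [-0.    -1.    -0.001]]
[0.57919326 0.27988957 0.065     ]
[0.44466053 0.35757076 0.065     ]
[ 0.36987348 -0.27107127  0.065     ]
```

View pics/t1.png

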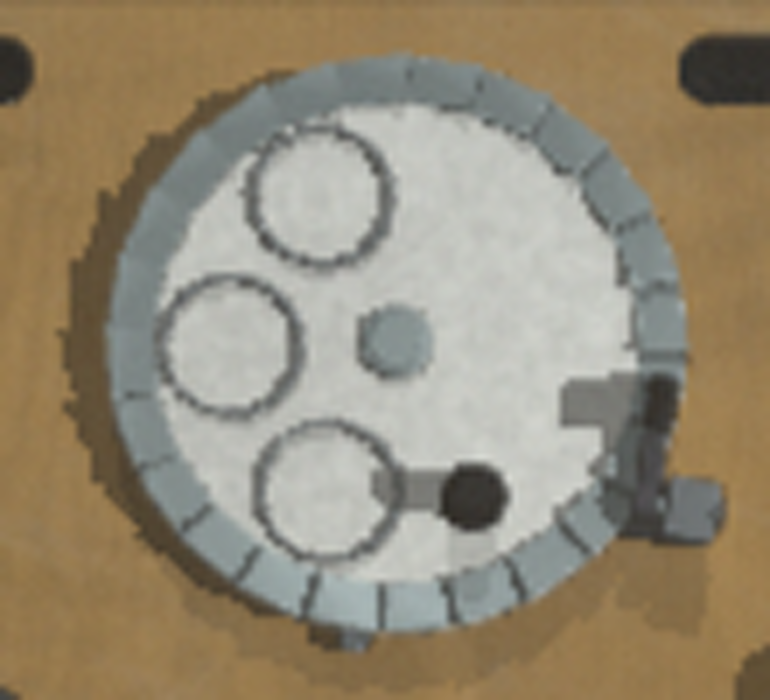

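View pics/s1.png

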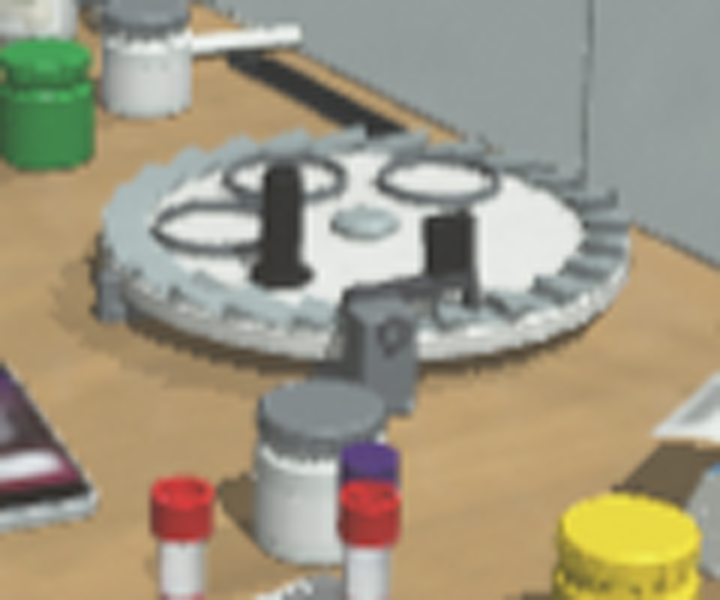

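```bash
python3 - <<'E'
from h import *
from scipy.optimize import least_squares
f=lambda a,b:(270+(a+.5)/7-.5,140+(b+.5)/7-.5)
pk=[onz("top",*f(*p),.038)[:2] for p in [(328,491),(230,346),(320,197)]]
kn=onz("top",*f(473,497),.090)[:2]
r=least_squares(lambda c:[np.hypot(*(p-c))-.08 for p in pk]+[np.hypot(*(kn-c))-.085],[.55,0])
c=r.x;print("c",c,r.fun,"hub",onz("top",*f(395,343),.040))
ang=[math.degrees(math.atan2(*(p-c)[::-1])) for p in pk+[kn]];print(ang)
im=robot.camera("top")
# white+grey wheel outline
g=np.array([[u,v] for u,v in []])
for nm,p,z,off in [("stop",(345,640),.03,(-.145,0)),("post",(695,510),.054,(-.062,-.152)),("tab",(662,402),.085,(-.014,-.130))]:
    w=onz("top",*f(*p),z)[:2];d=w-c
    print(nm,w,d,np.hypot(*d),np.hypot(*off),"yaw",math.degrees(math.atan2(d[1],d[0])-math.atan2(off[1],off[0]))%360)
E
```

```text
c [ 0.5435221  -0.03255108] [-0.00065883  0.00052744  0.00055828  0.00120146] hub [ 0.54315822 -0.03247844  0.04      ]
[155.85355273976836, 91.22456138365212, 27.282907156644683, -154.6854898729362]
stop [ 0.39904236 -0.00840073] [-0.14447974  0.02415035] 0.14648424945441166 0.145 yaw 350.51051775638865
post [ 0.46145437 -0.17642179] [-0.08206773 -0.1438707 ] 0.1656317926026008 0.1641584600317632 yaw 352.48868814949725
tab [ 0.51068231 -0.15823532] [-0.03283979 -0.12568424] 0.12990373061627894 0.13075167302944923 yaw 351.50330489703066
```

```bash
cat >> h.py <<'E'
C=np.array([.5435,-.0326]);YAW=math.radians(-8.3)
def car(x,y,z=0):
    c,s=math.cos(YAW),math.sin(YAW);return np.array([C[0]+c*x-s*y,C[1]+s*x+c*y,z])
def Rtilt(t,phi=None):  # z = jaw dir yaw phi; t tips tool toward (phi-90deg) dir
    phi=YAW+math.pi/2 if phi is None else phi
    z=np.array([math.cos(phi),math.sin(phi),0]);f=np.array([math.sin(phi),-math.cos(phi),0])
    y=math.sin(t)*f-math.cos(t)*np.array([0,0,1]);return np.array([np.cross(y,z),y,z]).T
def rows(p,T,n=None,start=None):
    e,M,s=pose()
    if start is not None:e,M=start
    w=R.from_matrix(M.T@T).as_rotvec(degrees=True);D=np.array(p)-e
    n=n or int(max(np.ceil(np.linalg.norm(D)/.045),np.ceil(np.linalg.norm(w)/8),1))
    print("t",round(s["time"],2),"ee",e.round(4),"yaw",round(math.degrees(math.atan2(M[1,2],M[0,2])),1),"down",M[:,1].round(3),"F",s["force"].round(1),"w",round(s["width"],4),"| n",n,"tot w",w.round(2),"tot world",D.round(4),"q",s["qpos"].round(2))
    Rc=M
    for i in range(n):
        sh=Rc.T@(D/n);tr=w/n
        print(" xyz",sh.round(4).tolist(),"turn",tr.round(2).tolist())
        Rc=Rc@R.from_rotvec(tr,degrees=True).as_matrix()
E
python3 - <<'E'
from h import *
print(car(-.014,-.13))
rows([.45,.33,.25],Rtilt(0))
rows([*car(-.014,-.13)[:2],.2],Rtilt(-.5),16,start=(np.array([.45,.33,.25]),Rtilt(0)))
E
```

```text
[ 0.51088033 -0.15921737  0.        ]
t 0.25 ee [0.2024 0.6175 0.248 ] yaw 71.8 down [-0.    -0.001 -1.   ] F [-0.2 -0.3 -0.7] w 0.0855 | n 9 tot w [ 0.03 -9.85 -0.  ] tot world [ 0.2476 -0.2875  0.002 ] q [ 1.21  0.48  1.6  -0.    1.07 -0.05]
 xyz [0.0361, -0.0002, -0.0218] turn [0.0, -1.09, -0.0]
 xyz [0.0357, -0.0002, -0.0225] turn [0.0, -1.09, -0.0]
 xyz [0.0352, -0.0002, -0.0231] turn [0.0, -1.09, -0.0]
 xyz [0.0348, -0.0002, -0.0238] turn [0.0, -1.09, -0.0]
 xyz [0.0343, -0.0002, -0.0245] turn [0.0, -1.09, -0.0]
 xyz [0.0338, -0.0002, -0.0251] turn [0.0, -1.09, -0.0]
 xyz [0.0334, -0.0002, -0.0258] turn [0.0, -1.09, -0.0]
 xyz [0.0329, -0.0002, -0.0264] turn [0.0, -1.09, -0.0]
 xyz [0.0324, -0.0002, -0.027] turn [0.0, -1.09, -0.0]
t 0.25 ee [0.45 0.33 0.25] yaw 81.7 down [ 0. -0. -1.] F [-0.2 -0.3 -0.7] w 0.0855 | n 16 tot w [-0.   -0.   28.65] tot world [ 0.0609 -0.4892 -0.05  ] q [ 1.21  0.48  1.6  -0.    1.07 -0.05]
 xyz [0.0082, 0.0031, -0.0297] turn [-0.0, -0.0, 1.79]
 xyz [0.0083, 0.0029, -0.0297] turn [-0.0, -0.0, 1.79]
 xyz [0.0084, 0.0026, -0.0297] turn [-0.0, -0.0, 1.79]
 xyz [0.0084, 0.0023, -0.0297] turn [-0.0, -0.0, 1.79]
 xyz [0.0085, 0.0021, -0.0297] turn [-0.0, -0.0, 1.79]
 xyz [0.0086, 0.0018, -0.0297] turn [-0.0, -0.0, 1.79]
 xyz [0.0086, 0.0015, -0.0297] turn [-0.0, -0.0, 1.79]
 xyz [0.0087, 0.0013, -0.0297] turn [-0.0, -0.0, 1.79]
 xyz [0.0087, 0.001, -0.0297] turn [-0.0, -0.0, 1.79]
 xyz [0.0087, 0.0007, -0.0297] turn [-0.0, -0.0, 1.79]
 xyz [0.0087, 0.0005, -0.0297] turn [-0.0, -0.0, 1.79]
 xyz [0.0088, 0.0002, -0.0297] turn [-0.0, -0.0, 1.79]
 xyz [0.0088, -0.0001, -0.0297] turn [-0.0, -0.0, 1.79]
 xyz [0.0087, -0.0004, -0.0297] turn [-0.0, -0.0, 1.79]
 xyz [0.0087, -0.0006, -0.0297] turn [-0.0, -0.0, 1.79]
 xyz [0.0087, -0.0009, -0.0297] turn [-0.0, -0.0, 1.79]
```

Candidates before the first reach (top view):
- **Pawl tab:** the black fin at about (364,197), on the pawl arm by the post. The black knob at (337,210) could be taken for it, as could the desk slots at (246,150) and (395,150).
- **Pots:** grey lids at (233,177), (209,217) and (398,240). The green jar at (249,206) and the yellow jar at (446,228) are decoys.

The close crop shows the tab is the fin beside the post. Its measured radius is 129.9 mm against 130.8 mm expected.

Emit:
{"api": "step_arm", "payload": {
  "rows": [
    {"jaw": -1,"xyz": [0.036,0,-0.022],"turn": [0,-1.1,0]},
    {"jaw": -1,"xyz": [0.036,0,-0.0225],"turn": [0,-1.1,0]},
    {"jaw": -1,"xyz": [0.035,0,-0.023],"turn": [0,-1.1,0]},
    {"jaw": -1,"xyz": [0.035,0,-0.024],"turn": [0,-1.1,0]},
    {"jaw": -1,"xyz": [0.034,0,-0.0245],"turn": [0,-1.1,0]},
    {"jaw": -1,"xyz": [0.034,0,-0.025],"turn": [0,-1.1,0]},
    {"jaw": -1,"xyz": [0.033,0,-0.026],"turn": [0,-1.1,0]},
    {"jaw": -1,"xyz": [0.033,0,-0.026],"turn": [0,-1.1,0]}
  ]
}}

```text
time: 1.05
ee_pos: [0.4232, 0.3607, 0.2484]
ee_rot: [-1.567, 0.127, -0.128]
force: [0.3, 1.5, 0.1]
width: 0.0857
```

Emit:
{"api": "step_arm", "payload": {
  "rows": [
    {"jaw": -1,"xyz": [0.032,0,-0.027],"turn": [0,-1.1,0]},
    {"jaw": -1,"xyz": [0.008,0.003,-0.03],"turn": [0,0,1.8]},
    {"jaw": -1,"xyz": [0.008,0.003,-0.03],"turn": [0,0,1.8]},
    {"jaw": -1,"xyz": [0.008,0.002,-0.03],"turn": [0,0,1.8]},
    {"jaw": -1,"xyz": [0.008,0.002,-0.03],"turn": [0,0,1.8]},
    {"jaw": -1,"xyz": [0.0085,0.002,-0.03],"turn": [0,0,1.8]},
    {"jaw": -1,"xyz": [0.0085,0.002,-0.03],"turn": [0,0,1.8]},
    {"jaw": -1,"xyz": [0.0085,0.0015,-0.03],"turn": [0,0,1.8]}
  ]
}}

```text
time: 1.85
ee_pos: [0.4748, 0.1133, 0.2274]
ee_rot: [-1.545, 0.285, 0.06]
force: [0.6, 0.1, -1.1]
width: 0.0854
```

Emit:
{"api": "step_arm", "payload": {
  "rows": [
    {"jaw": -1,"xyz": [0.0085,0.001,-0.03],"turn": [0,0,1.8]},
    {"jaw": -1,"xyz": [0.009,0.001,-0.03],"turn": [0,0,1.8]},
    {"jaw": -1,"xyz": [0.009,0.001,-0.03],"turn": [0,0,1.8]},
    {"jaw": -1,"xyz": [0.009,0,-0.03],"turn": [0,0,1.8]},
    {"jaw": -1,"xyz": [0.009,0,-0.03],"turn": [0,0,1.8]},
    {"jaw": -1,"xyz": [0.009,0,-0.03],"turn": [0,0,1.8]},
    {"jaw": -1,"xyz": [0.009,0,-0.03],"turn": [0,0,1.8]},
    {"jaw": -1,"xyz": [0.009,-0.001,-0.03],"turn": [0,0,1.8]}
  ]
}}

```text
time: 2.65
ee_pos: [0.5068, -0.1339, 0.202]
ee_rot: [-1.502, 0.478, 0.258]
force: [1.0, 0.4, 0.3]
width: 0.0852
```

```bash
python3 - <<'E'
from h import *
p=car(-.014,-.13,.0);
rows([*p[:2],.07],Rtilt(-.5),4)
crop("top","t2",270,120,400,240,6); crop("side","s2",280,130,420,270,5)
E
```

```text
t 2.65 ee [ 0.5068 -0.1339  0.202 ] yaw 81.7 down [-0.45   0.066 -0.89 ] F [1.  0.4 0.3] w 0.0852 | n 4 tot w [0.01 0.04 1.57] tot world [ 0.0041 -0.0253 -0.132 ] q [-0.28  0.61  1.59 -0.06  1.41 -1.68]
 xyz [0.0167, 0.0285, -0.0061] turn [0.0, 0.01, 0.39]
 xyz [0.0169, 0.0284, -0.0061] turn [0.0, 0.01, 0.39]
 xyz [0.0171, 0.0283, -0.0061] turn [0.0, 0.01, 0.39]
 xyz [0.0173, 0.0282, -0.0061] turn [0.0, 0.01, 0.39]
```

View pics/s2.png

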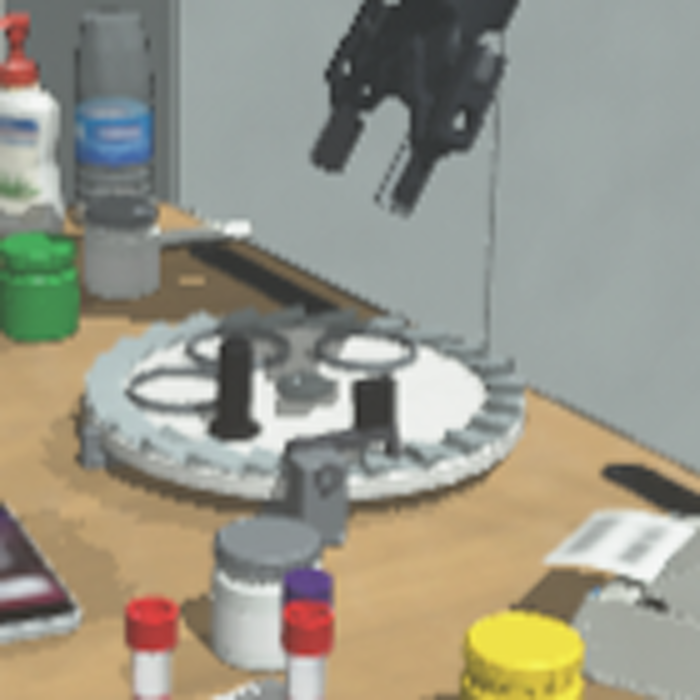

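Emit:
{"api": "step_arm", "payload": {
  "rows": [
    {"jaw": -1,"xyz": [0.0,0.0,-0.025],"turn": [0,0,1.5]},
    {"jaw": -1,"xyz": [0,0,0],"turn": [0,0,0]},
    {"jaw": -1,"xyz": [0,0,0],"turn": [0,0,0]}
  ]
}}

```text
time: 3.05
ee_pos: [0.5031, -0.1571, 0.2021]
ee_rot: [-1.497, 0.498, 0.277]
force: [0.6, 0.1, 0.0]
width: 0.0858
```

```bash
python3 - <<'E'
from h import *
p=car(-.014,-.13,.0);
rows([*p[:2],.07],Rtilt(-.5),5)
E
```

```text
t 3.05 ee [ 0.5031 -0.1571  0.2021] yaw 81.7 down [-0.472  0.069 -0.879] F [0.6 0.1 0. ] w 0.0858 | n 5 tot w [-0.01  0.01  0.15] tot world [ 0.0078 -0.0021 -0.1321] q [-0.31  0.63  1.56 -0.08  1.44 -1.7 ]
 xyz [0.014, 0.0224, -0.0002] turn [-0.0, 0.0, 0.03]
 xyz [0.014, 0.0224, -0.0002] turn [-0.0, 0.0, 0.03]
 xyz [0.014, 0.0224, -0.0002] turn [-0.0, 0.0, 0.03]
 xyz [0.014, 0.0224, -0.0002] turn [-0.0, 0.0, 0.03]
 xyz [0.0141, 0.0224, -0.0002] turn [-0.0, 0.0, 0.03]
```

Emit:
{"api": "step_arm", "payload": {
  "rows": [
    {"jaw": -1,"xyz": [0.014,0.0224,0],"turn": [0,0,0]},
    {"jaw": -1,"xyz": [0.014,0.0224,0],"turn": [0,0,0]},
    {"jaw": -1,"xyz": [0.014,0.0224,0],"turn": [0,0,0]},
    {"jaw": -1,"xyz": [0.014,0.0224,0],"turn": [0,0,0]},
    {"jaw": -1,"xyz": [0.014,0.0224,-0.001],"turn": [0,0,0]},
    {"jaw": -1,"xyz": [0,0,0],"turn": [0,0,0]},
    {"jaw": -1,"xyz": [0,0,0],"turn": [0,0,0]}
  ]
}}

```text
time: 3.75
ee_pos: [0.5109, -0.1588, 0.0709]
ee_rot: [-1.497, 0.497, 0.278]
force: [-0.1, 0.6, 0.9]
width: 0.0854
```

```bash
python3 - <<'E'
from h import *
p=car(-.014,-.13,.0);
rows([*p[:2],.07],Rtilt(-.5),1)
crop("top","t3",300,140,420,240,6); crop("side","s3",300,150,400,250,7)
E
```

```text
t 3.75 ee [ 0.5109 -0.1588  0.0709] yaw 81.8 down [-0.473  0.068 -0.879] F [-0.1  0.6  0.9] w 0.0854 | n 1 tot w [0.03 0.08 0.11] tot world [-0.     -0.0004 -0.0009] q [-0.31  0.8   1.61 -0.08  1.23 -1.69]
 xyz [0.0005, 0.0008, -0.0004] turn [0.03, 0.08, 0.11]
```

View pics/s3.png

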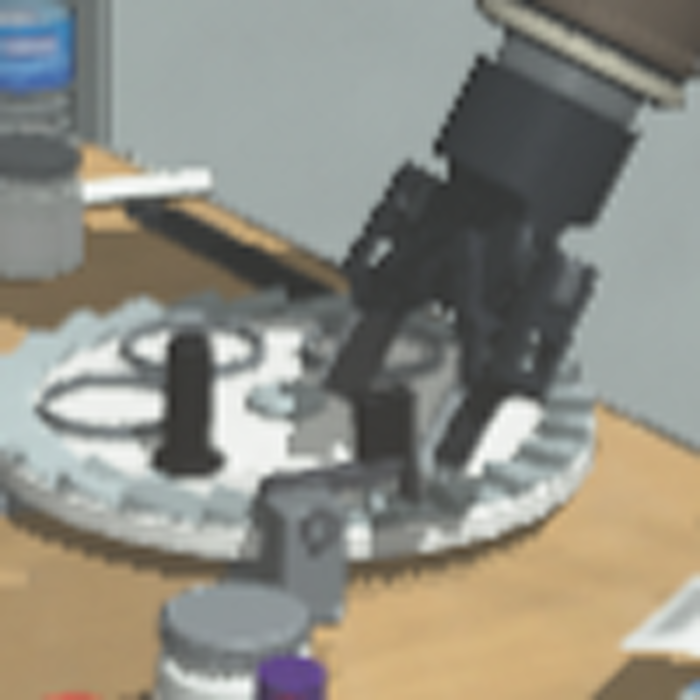

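View pics/t3.png

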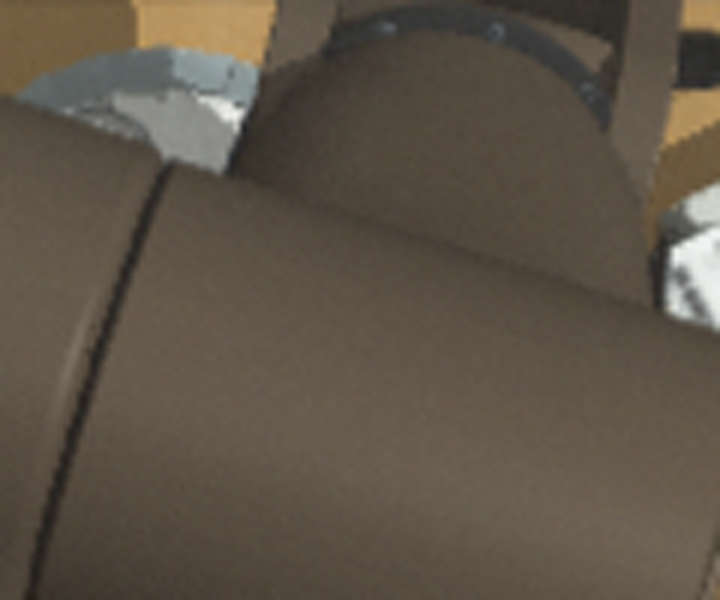

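Emit:
{"api": "step_arm", "payload": {
  "rows": [
    {"jaw": 1,"xyz": [0,0,0],"turn": [0,0,0]},
    {"jaw": 1,"xyz": [0,0,0],"turn": [0,0,0]},
    {"jaw": 1,"xyz": [0,0,0],"turn": [0,0,0]},
    {"jaw": 1,"xyz": [0,0,0],"turn": [0,0,0]},
    {"jaw": 1,"xyz": [0,0,0],"turn": [0,0,0]},
    {"jaw": 1,"xyz": [0,0,0],"turn": [0,0,0]},
    {"jaw": 1,"xyz": [0,0,0],"turn": [0,0,0]},
    {"jaw": 1,"xyz": [0,0,0],"turn": [0,0,0]}
  ]
}}

```text
time: 4.65
ee_pos: [0.5114, -0.1582, 0.0706]
ee_rot: [-1.495, 0.497, 0.277]
force: [4.0, 11.0, 5.5]
width: 0.0114
```

```bash
python3 - <<'E'
from h import *
e,M,s=pose();print(e,s["force"],s["width"])
pv=car(-.062,-.13,.046);print(pv, M.T@(e-pv))
crop("side","s4",300,150,400,250,7)
E
```

```text
[ 0.51142551 -0.15824216  0.07064863] [ 4.04405712 10.98635692  5.48521317] 0.01142518910124637
[ 0.46338309 -0.15228827  0.046     ] [ 0.03078628 -0.04474502  0.00107962]
```

View pics/s4.png

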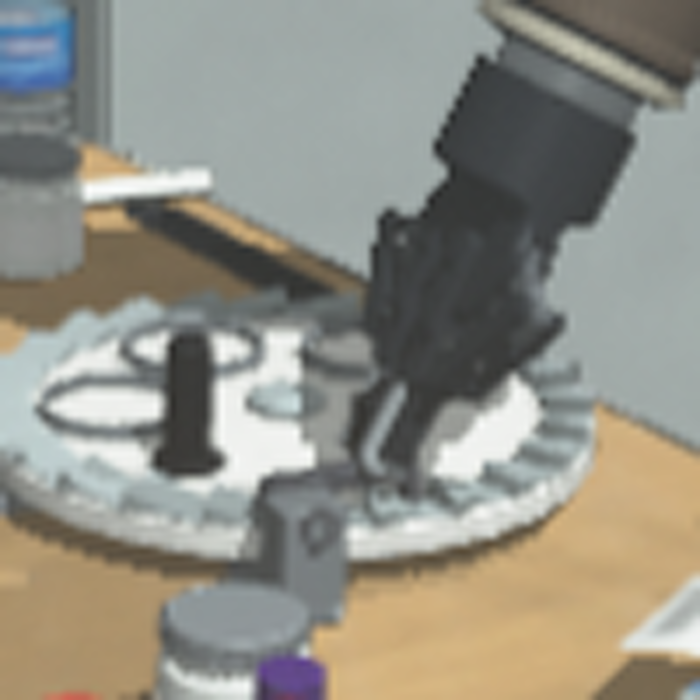

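Emit:
{"api": "step_arm", "payload": {
  "rows": [
    {"jaw": 1,"xyz": [-0.0048,-0.003,0],"turn": [0,0,-6]},
    {"jaw": 1,"xyz": [-0.0048,-0.003,0],"turn": [0,0,-6]},
    {"jaw": 1,"xyz": [-0.0048,-0.003,0],"turn": [0,0,-6]},
    {"jaw": 1,"xyz": [0,0,0],"turn": [0,0,0]}
  ]
}}

```text
time: 5.1
ee_pos: [0.5002, -0.1567, 0.0852]
ee_rot: [-1.549, 0.253, 0.026]
force: [5.6, 15.7, -7.9]
width: 0.0116
```

```bash
cat >> h.py <<'E'
def pv():
    e,M,s=pose();p=car(-.062,-.13,.046);d=e-p
    cx=np.array([math.cos(YAW),math.sin(YAW)]);a=math.atan2(d[2],d[:2]@cx)-math.atan2(23,48)
    print("t",s["time"],"ee",e.round(4),"toolframe",(M.T@d).round(4),"pawl est",round(a,3),"r",round(math.hypot(d[2],d[:2]@cx),4),"F",s["force"].round(1),"T",s["torque"].round(2),"w",s["width"].round(4),"down",M[:,1].round(2),"q",s["qpos"].round(2))
E
python3 - <<'E'
from h import *
pv()
E
```

```text
Traceback (most recent call last):
  File "h.py", line 46, in pv
    print("t",s["time"],"ee",e.round(4),"toolframe",(M.T@d).round(4),"pawl est",round(a,3),"r",round(math.hypot(d[2],d[:2]@cx),4),"F",s["force"].round(1),"T",s["torque"].round(2),"w",s["width"].round(4),"down",M[:,1].round(2),"q",s["qpos"].round(2))
                                                                                                                                                                                       ^^^^^^^^^^^^^^^^
AttributeError: 'float' object has no attribute 'round'
```

Emit:
{"api": "step_arm", "payload": {
  "rows": [
    {"jaw": 1,"xyz": [-0.0048,-0.003,0.0007],"turn": [0,0,-6]},
    {"jaw": 1,"xyz": [-0.0048,-0.003,0.0007],"turn": [0,0,-6]},
    {"jaw": 1,"xyz": [-0.0048,-0.003,0],"turn": [0,0,-6]},
    {"jaw": 1,"xyz": [-0.0048,-0.003,0],"turn": [0,0,-6]},
    {"jaw": 1,"xyz": [-0.0048,-0.003,0],"turn": [0,0,-6]},
    {"jaw": 1,"xyz": [0,0,0],"turn": [0,0,0]}
  ]
}}

```text
time: 5.7
ee_pos: [0.4843, -0.1516, 0.0974]
ee_rot: [-1.563, -0.105, -0.327]
force: [-28.1, -66.9, -13.7]
width: 0.011
```

```bash
sed -i 's/s\["width"\].round(4)/round(s["width"],4)/' h.py
python3 - <<'E'
from h import *
pv()
crop("side","s5",300,130,400,230,7)
E
```

```text
t 5.7 ee [ 0.4843 -0.1516  0.0974] toolframe [ 0.0338 -0.0438  0.0043] pawl est 0.742 r 0.0554 F [-28.1 -66.9 -13.7] T [-10.62   5.86  -2.83] w 0.011 down [ 0.27 -0.03 -0.96] q [-0.43  0.44  2.27  0.48  0.19 -2.32]
```

View pics/s5.png

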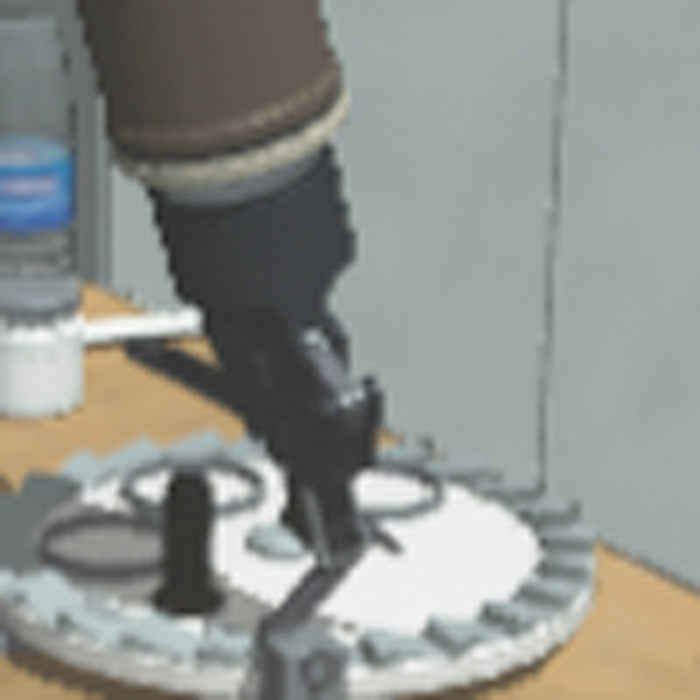

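```bash
python3 - <<'E'
from h import *
rows(car(-.062+.009,-.129,.046+.054),Rtilt(.15),5)
rows(car(-.062-.005,-.129,.046+.0535),Rtilt(0),5,start=(car(-.062+.009,-.129,.046+.054),Rtilt(.15)))
E
```

```text
t 5.75 ee [ 0.4845 -0.1517  0.0973] yaw 81.9 down [ 0.269 -0.025 -0.963] F [-15.2 -68.4  -9.5] w 0.011 | n 5 tot w [-0.82  0.03  7.03] tot world [-0.0121 -0.0009  0.0027] q [-0.43  0.44  2.26  0.47  0.19 -2.31]
 xyz [-0.0021, -0.0012, -0.0005] turn [-0.16, 0.01, 1.41]
 xyz [-0.0022, -0.0011, -0.0005] turn [-0.16, 0.01, 1.41]
 xyz [-0.0022, -0.0011, -0.0005] turn [-0.16, 0.01, 1.41]
 xyz [-0.0022, -0.001, -0.0005] turn [-0.16, 0.01, 1.41]
 xyz [-0.0022, -0.0009, -0.0005] turn [-0.16, 0.01, 1.41]
t 5.75 ee [ 0.4724 -0.1526  0.1   ] yaw 81.7 down [ 0.148 -0.022 -0.989] F [-15.2 -68.4  -9.5] w 0.011 | n 5 tot w [0.   0.   8.59] tot world [-0.0139  0.002  -0.0005] q [-0.43  0.44  2.26  0.47  0.19 -2.31]
 xyz [-0.0028, -0.0003, -0.0] turn [0.0, 0.0, 1.72]
 xyz [-0.0028, -0.0002, -0.0] turn [0.0, 0.0, 1.72]
 xyz [-0.0028, -0.0002, -0.0] turn [0.0, 0.0, 1.72]
 xyz [-0.0028, -0.0001, -0.0] turn [0.0, 0.0, 1.72]
 xyz [-0.0028, 0.0, -0.0] turn [0.0, 0.0, 1.72]
```

Emit:
{"api": "step_arm", "payload": {
  "rows": [
    {"jaw": 1,"xyz": [-0.001,-0.001,-0.002],"turn": [0,0,1.5]},
    {"jaw": 1,"xyz": [-0.002,-0.001,-0.001],"turn": [0,0,1.5]}
  ]
}}

```text
time: 5.95
ee_pos: [0.4822, -0.1529, 0.0985]
ee_rot: [-1.56, -0.062, -0.282]
force: [0.5, -25.5, -17.7]
width: 0.0109
```

```bash
python3 - <<'E'
from h import *
pv()
E
```

```text
t 5.95 ee [ 0.4822 -0.1529  0.0985] toolframe [ 0.0296 -0.0472  0.0029] pawl est 0.782 r 0.0557 F [  0.5 -25.5 -17.7] T [-4.66  0.36 -0.95] w 0.0109 down [ 0.22 -0.01 -0.98] q [-0.42  0.45  2.22  0.28  0.27 -2.11]
```

Emit:
{"api": "step_arm", "payload": {
  "rows": [
    {"jaw": 1,"xyz": [-0.0025,0.0,-0.001],"turn": [0,0,1.5]},
    {"jaw": 1,"xyz": [-0.0025,0.0,-0.0005],"turn": [0,0,1.5]},
    {"jaw": 1,"xyz": [-0.0025,0.0,0],"turn": [0,0,1.5]}
  ]
}}

```text
time: 6.25
ee_pos: [0.4779, -0.1528, 0.0988]
ee_rot: [-1.559, -0.006, -0.223]
force: [13.4, -11.0, 10.4]
width: 0.0114
```

```bash
python3 - <<'E'
from h import *
pv()
E
```

```text
t 6.25 ee [ 0.4779 -0.1528  0.0988] toolframe [ 0.022  -0.0501  0.0023] pawl est 0.856 r 0.0547 F [ 13.4 -11.   10.4] T [-2.46 -2.44 -0.36] w 0.0114 down [ 0.15 -0.   -0.99] q [-0.41  0.46  2.18  0.15  0.38 -1.97]
```

Emit:
{"api": "step_arm", "payload": {
  "rows": [
    {"jaw": 1,"xyz": [-0.003,0.0,-0.0005],"turn": [0,0,1]},
    {"jaw": 1,"xyz": [-0.003,0.0,0],"turn": [0,0,1]},
    {"jaw": 1,"xyz": [-0.003,0.0,0],"turn": [0,0,1]},
    {"jaw": 1,"xyz": [-0.003,0.0,0],"turn": [0,0,1]}
  ]
}}

```text
time: 6.65
ee_pos: [0.4669, -0.1514, 0.098]
ee_rot: [-1.556, 0.046, -0.169]
force: [8.6, -7.0, 18.5]
width: 0.0111
```

```bash
python3 - <<'E'
from h import *
pv()
crop("side","s6",300,130,400,230,7)
E
```

```text
t 6.65 ee [ 0.4669 -0.1514  0.098 ] toolframe [ 0.0074 -0.0516  0.0022] pawl est 1.059 r 0.0521 F [ 8.6 -7.  18.5] T [-1.81 -1.8  -0.32] w 0.0111 down [ 0.08  0.01 -1.  ] q [-0.4   0.46  2.15  0.08  0.46 -1.91]
```

View pics/s6.png

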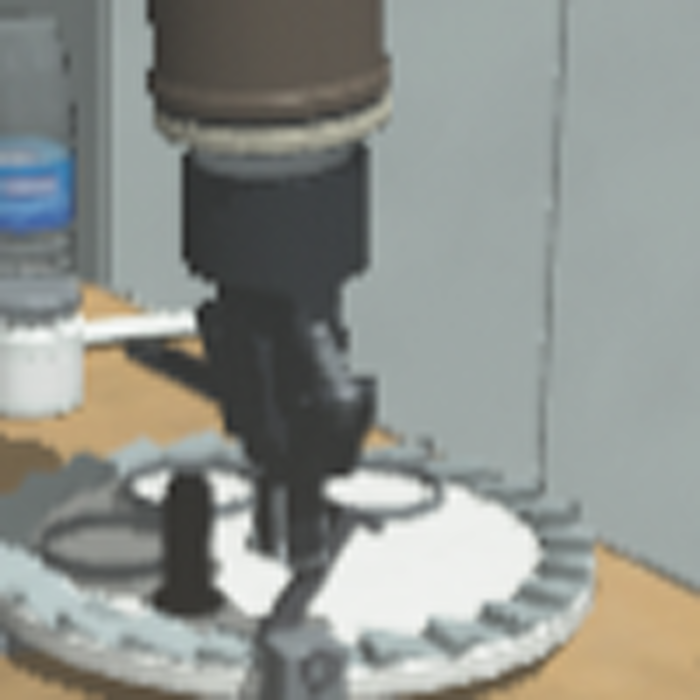

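Emit:
{"api": "step_arm", "payload": {
  "rows": [
    {"jaw": 1,"xyz": [-0.003,-0.001,-0.0005],"turn": [0,0,0]},
    {"jaw": 1,"xyz": [-0.003,-0.001,-0.0005],"turn": [0,0,0]},
    {"jaw": 1,"xyz": [-0.003,0.0,0],"turn": [0,0,0]},
    {"jaw": 1,"xyz": [-0.003,0.0,0],"turn": [0,0,0]},
    {"jaw": 1,"xyz": [-0.003,0.0,0],"turn": [0,0,0]}
  ]
}}

```text
time: 7.2
ee_pos: [0.4493, -0.149, 0.0973]
ee_rot: [-1.554, 0.05, -0.166]
force: [13.3, -1.8, -13.4]
width: 0.011
```

```bash
python3 - <<'E'
from h import *
pv()
crop("side","s7",300,130,400,230,7)
E
```

```text
t 7.2 ee [ 0.4493 -0.149   0.0973] toolframe [-0.0106 -0.0522  0.0022] pawl est 1.397 r 0.0533 F [ 13.3  -1.8 -13.4] T [-1.   -2.6  -0.18] w 0.011 down [ 0.07  0.01 -1.  ] q [-0.41  0.45  2.18  0.09  0.45 -1.92]
```

View pics/s7.png

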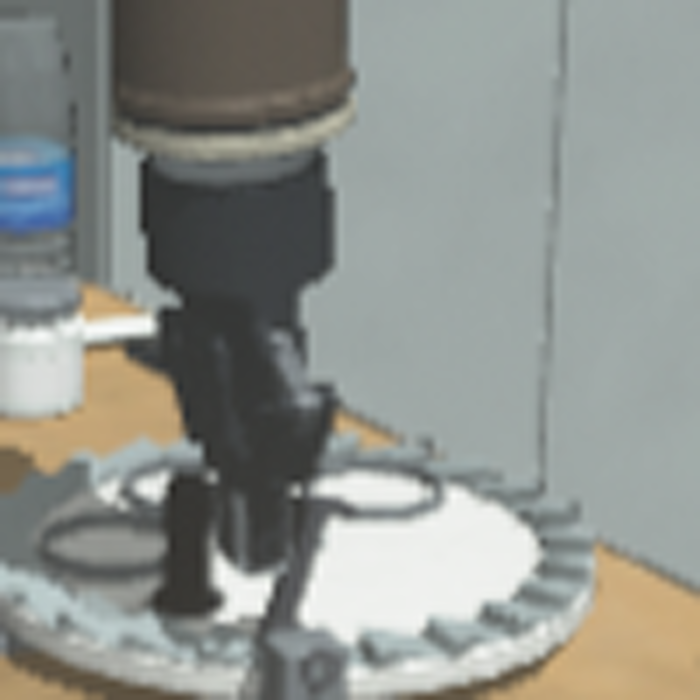

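Emit:
{"api": "step_arm", "payload": {
  "rows": [
    {"jaw": 0,"xyz": [0,0,0],"turn": [0,0,0]},
    {"jaw": 0,"xyz": [0,0,0],"turn": [0,0,0]},
    {"jaw": 0,"xyz": [0,0,0],"turn": [0,0,0]},
    {"jaw": 0,"xyz": [0,-0.02,0],"turn": [0,0,0]},
    {"jaw": 0,"xyz": [0,-0.03,0],"turn": [0,0,0]},
    {"jaw": 0,"xyz": [0,-0.04,0],"turn": [0,0,0]},
    {"jaw": 0,"xyz": [0,-0.01,0],"turn": [0,0,0]}
  ]
}}

```text
time: 7.95
ee_pos: [0.4409, -0.1494, 0.1996]
ee_rot: [-1.554, 0.05, -0.165]
force: [0.4, 0.5, -0.6]
width: 0.0431
```

```bash
python3 - <<'E'
from h import *
pv()
crop("side","s8",300,130,400,230,7)
k=C+.085*np.array([math.cos(math.radians(-154.7)),math.sin(math.radians(-154.7))]);print(k)
E
```

```text
t 7.95 ee [ 0.4409 -0.1494  0.1996] toolframe [-0.0116 -0.1548  0.0026] pawl est 1.271 r 0.1553 F [ 0.4  0.5 -0.6] T [ 0.02  0.05 -0.  ] w 0.0431 down [ 0.07  0.01 -1.  ] q [-0.42  0.26  2.11  0.06  0.71 -1.9 ]
[ 0.46665298 -0.06892542]
```

View pics/s8.png

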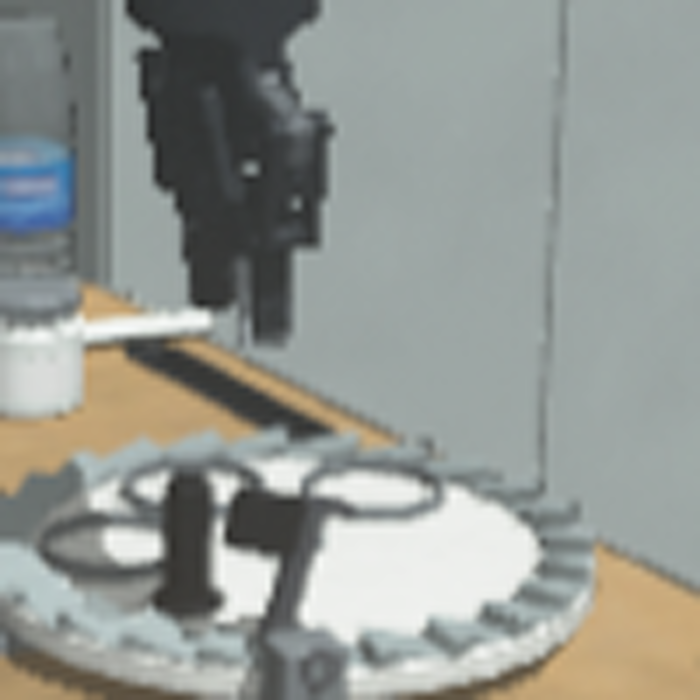

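```bash
python3 - <<'E'
from h import *
rows([.4667,-.0689,.2],Rtilt(0),4)
E
```

```text
t 8.0 ee [ 0.441  -0.1495  0.1995] yaw 82.2 down [ 0.074  0.008 -0.997] F [1.3 0.1 1.1] w 0.0428 | n 4 tot w [-1.05  0.45  4.14] tot world [0.0257 0.0806 0.0005] q [-0.42  0.26  2.11  0.06  0.71 -1.9 ]
 xyz [0.0036, 0.0005, 0.0208] turn [-0.26, 0.11, 1.04]
 xyz [0.0036, 0.0004, 0.0208] turn [-0.26, 0.11, 1.04]
 xyz [0.0035, 0.0002, 0.0208] turn [-0.26, 0.11, 1.04]
 xyz [0.0035, 0.0, 0.0209] turn [-0.26, 0.11, 1.04]
```

Emit:
{"api": "step_arm", "payload": {
  "rows": [
    {"jaw": 0,"xyz": [0.0036,0,0.021],"turn": [-0.26,0.1,1.04]},
    {"jaw": 0,"xyz": [0.0036,0,0.021],"turn": [-0.26,0.1,1.04]},
    {"jaw": 0,"xyz": [0.0036,0,0.021],"turn": [-0.26,0.1,1.04]},
    {"jaw": 0,"xyz": [0.0036,0,0.021],"turn": [-0.26,0.1,1.04]},
    {"jaw": 0,"xyz": [0,0.04,0],"turn": [0,0,0]},
    {"jaw": 0,"xyz": [0,0.02,0],"turn": [0,0,0]},
    {"jaw": 0,"xyz": [0,0,0],"turn": [0,0,0]}
  ]
}}

```text
time: 8.7
ee_pos: [0.4633, -0.0669, 0.135]
ee_rot: [-1.565, 0.121, -0.104]
force: [-0.2, 0.2, 0.9]
width: 0.0429
```

```bash
python3 - <<'E'
from h import *
rows([.4667,-.0689,.069],Rtilt(0),4)
crop("side","s9",300,130,400,230,7);
E
```

```text
t 8.7 ee [ 0.4633 -0.0669  0.135 ] yaw 81.8 down [-0.01   0.003 -1.   ] F [-0.2  0.2  0.9] w 0.0429 | n 4 tot w [-0.11  0.08 -0.61] tot world [ 0.0034 -0.002  -0.066 ] q [-0.21  0.4   2.11  0.    0.65 -1.64]
 xyz [0.0011, 0.0165, -0.0004] turn [-0.03, 0.02, -0.15]
 xyz [0.001, 0.0165, -0.0004] turn [-0.03, 0.02, -0.15]
 xyz [0.001, 0.0165, -0.0004] turn [-0.03, 0.02, -0.15]
 xyz [0.001, 0.0165, -0.0004] turn [-0.03, 0.02, -0.15]
```

View pics/s9.png

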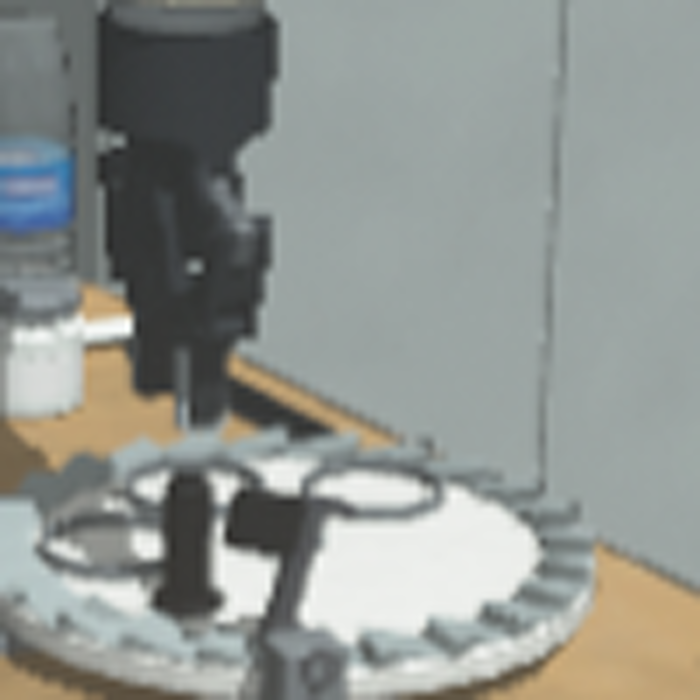

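Emit:
{"api": "step_arm", "payload": {
  "rows": [
    {"jaw": 0,"xyz": [0.003,0,-0.002],"turn": [0,0,-0.6]},
    {"jaw": 0,"xyz": [0,0.022,0],"turn": [0,0,0]},
    {"jaw": 0,"xyz": [0,0.022,0],"turn": [0,0,0]},
    {"jaw": 0,"xyz": [0,0.022,0],"turn": [0,0,0]},
    {"jaw": 0.4,"xyz": [0,0,0],"turn": [0,0,0]},
    {"jaw": 0.4,"xyz": [0,0,0],"turn": [0,0,0]},
    {"jaw": 0.4,"xyz": [0,0,0],"turn": [0,0,0]}
  ]
}}

```text
time: 9.45
ee_pos: [0.4695, -0.0703, 0.0734]
ee_rot: [-1.567, 0.107, -0.12]
force: [-0.3, 0.7, -0.1]
width: 0.0257
```

```bash
cat >> h.py <<'E'
def arc(a_list,z=.069,phi=None,lead=0.0,start=None):
    # print world->tool shifts between successive knob angles (deg world)
    e,M,s=pose();print("t",round(s["time"],2),"ee",e.round(4),"F",s["force"].round(1),"w",round(s["width"],4),"ang",round(math.degrees(math.atan2(e[1]-C[1],e[0]-C[0]))%360,1),"r",round(np.hypot(*(e[:2]-C)),4))
    p=e
    for a in a_list:
        a=math.radians(a);q=np.array([C[0]+.085*math.cos(a),C[1]+.085*math.sin(a),z])
        print(" ",round(math.degrees(a),1),(M.T@(q-p)).round(4).tolist());p=q
E
python3 - <<'E'
from h import *
arc([205,200,195,190,185,180,175,170,165,160,155,150,145,141.7,139])
E
```

```text
t 9.45 ee [ 0.4695 -0.0703  0.0734] F [-0.3  0.7 -0.1] w 0.0257 ang 207.0 r 0.083
  205.0 [-0.0033, 0.0044, 0.0013]
  200.0 [-0.0038, -0.0, 0.0064]
  195.0 [-0.0032, -0.0, 0.0067]
  190.0 [-0.0026, -0.0, 0.0069]
  185.0 [-0.002, -0.0, 0.0071]
  180.0 [-0.0014, -0.0, 0.0073]
  175.0 [-0.0007, 0.0, 0.0074]
  170.0 [-0.0001, 0.0, 0.0074]
  165.0 [0.0005, 0.0, 0.0074]
  160.0 [0.0012, 0.0, 0.0073]
  155.0 [0.0018, 0.0, 0.0072]
  150.0 [0.0024, 0.0, 0.007]
  145.0 [0.003, 0.0, 0.0068]
  141.7 [0.0023, 0.0, 0.0043]
  139.0 [0.0021, 0.0, 0.0034]
```

Emit:
{"api": "step_arm", "payload": {
  "rows": [
    {"jaw": 0.4,"xyz": [-0.003,0.003,0.0015],"turn": [0,0,0]},
    {"jaw": 0.4,"xyz": [-0.0038,0,0.0064],"turn": [0,0,0]},
    {"jaw": 0.4,"xyz": [-0.0032,0,0.0067],"turn": [0,0,0]},
    {"jaw": 0.4,"xyz": [-0.0026,0,0.0069],"turn": [0,0,0]},
    {"jaw": 0.4,"xyz": [-0.002,0,0.0071],"turn": [0,0,0]},
    {"jaw": 0.4,"xyz": [-0.0014,0,0.0073],"turn": [0,0,0]},
    {"jaw": 0.4,"xyz": [-0.0007,0,0.0074],"turn": [0,0,0]},
    {"jaw": 0.4,"xyz": [0,0,0],"turn": [0,0,0]}
  ]
}}

```text
time: 10.25
ee_pos: [0.458, -0.024, 0.0694]
ee_rot: [-1.567, 0.108, -0.117]
force: [1.3, -0.2, 0.2]
width: 0.0258
```

```bash
python3 - <<'E'
from h import *
arc([170,165,160,155,150,145,141.7,139])
crop("side","s10",300,130,400,230,7);
E
```

```text
t 10.25 ee [ 0.458  -0.024   0.0694] F [ 1.3 -0.2  0.2] w 0.0258 ang 174.2 r 0.086
  170.0 [0.0009, 0.0004, 0.0063]
  165.0 [0.0006, 0.0, 0.0074]
  160.0 [0.0012, 0.0, 0.0073]
  155.0 [0.0018, 0.0, 0.0072]
  150.0 [0.0024, 0.0, 0.007]
  145.0 [0.003, 0.0, 0.0068]
  141.7 [0.0023, 0.0, 0.0043]
  139.0 [0.0021, 0.0, 0.0034]
```

View pics/s10.png

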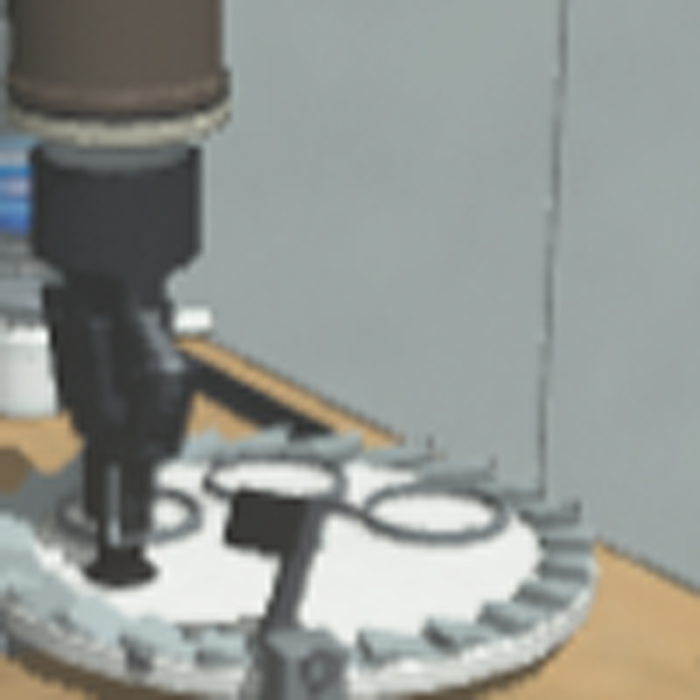

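Wheel is turning and the pawl is still up (black tab about (340,204)). Continuing.

Emit:
{"api": "step_arm", "payload": {
  "rows": [
    {"jaw": 0.4,"xyz": [0.001,0,0.0063],"turn": [0,0,0]},
    {"jaw": 0.4,"xyz": [0.0006,0,0.0074],"turn": [0,0,0]},
    {"jaw": 0.4,"xyz": [0.0012,0,0.0073],"turn": [0,0,0]},
    {"jaw": 0.4,"xyz": [0.0018,0,0.0072],"turn": [0,0,0]},
    {"jaw": 0.4,"xyz": [0.0024,0,0.007],"turn": [0,0,0]},
    {"jaw": 0.4,"xyz": [0.003,0,0.0068],"turn": [0,0,0]},
    {"jaw": 0.4,"xyz": [0,0,0],"turn": [0,0,0]}
  ]
}}

```text
time: 11.0
ee_pos: [0.4754, 0.0161, 0.0693]
ee_rot: [-1.567, 0.107, -0.118]
force: [0.2, 1.0, -0.3]
width: 0.0256
```

Emit:
{"api": "step_arm", "payload": {
  "rows": [
    {"jaw": 0.4,"xyz": [0.0023,0,0.0043],"turn": [0,0,0]},
    {"jaw": 0.4,"xyz": [0.0015,0,0.0025],"turn": [0,0,0]},
    {"jaw": 0.4,"xyz": [0,0,0],"turn": [0,0,0]}
  ]
}}

```text
time: 11.3
ee_pos: [0.4796, 0.0218, 0.0693]
ee_rot: [-1.567, 0.108, -0.118]
force: [0.3, -0.3, 0.3]
width: 0.0253
```

```bash
python3 - <<'E'
from h import *
arc([139,137])
E
```

```text
t 11.3 ee [0.4796 0.0218 0.0693] F [ 0.3 -0.3  0.3] w 0.0253 ang 139.6 r 0.0839
  139.0 [-0.0004, 0.0003, 0.0013]
  137.0 [0.0016, 0.0, 0.0025]
```

Emit:
{"api": "step_arm", "payload": {
  "rows": [
    {"jaw": 0.4,"xyz": [0.001,0,0.002],"turn": [0,0,0]},
    {"jaw": 0.4,"xyz": [0.001,0,0.002],"turn": [0,0,0]},
    {"jaw": 0.4,"xyz": [0,0,0],"turn": [0,0,0]}
  ]
}}

```text
time: 11.6
ee_pos: [0.4801, 0.0235, 0.0692]
ee_rot: [-1.569, 0.11, -0.115]
force: [-8.5, -34.9, 8.3]
width: 0.0257
```

```bash
python3 - <<'E'
from h import *
arc([139,137])
crop("side","s11",300,130,400,230,7);
E
```

```text
t 11.6 ee [0.4801 0.0235 0.0692] F [ -8.5 -34.9   8.3] w 0.0257 ang 138.5 r 0.0846
  139.0 [-0.0007, 0.0002, -0.0005]
  137.0 [0.0017, 0.0, 0.0025]
```

View pics/s11.png

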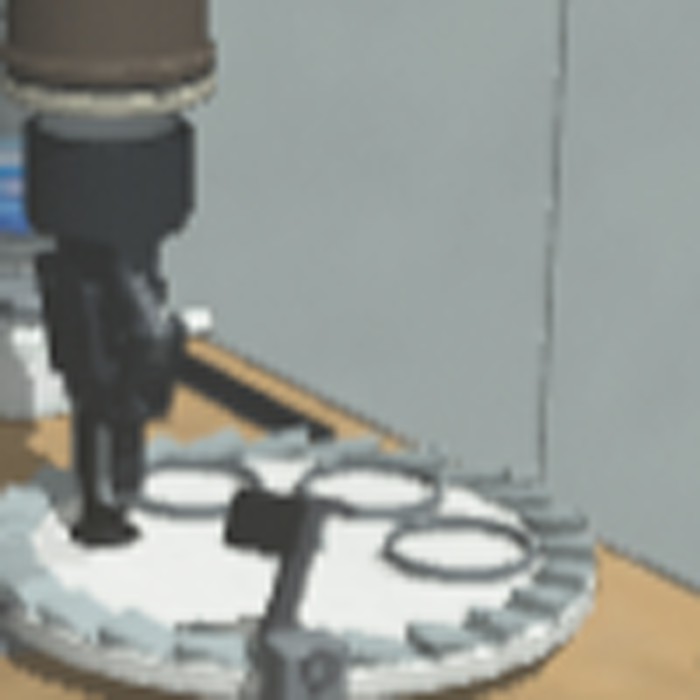

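Emit:
{"api": "step_arm", "payload": {
  "rows": [
    {"jaw": 0.4,"xyz": [-0.0012,0,-0.003],"turn": [0,0,0]},
    {"jaw": 0.3,"xyz": [0,0,0],"turn": [0,0,0]},
    {"jaw": 0.3,"xyz": [0,-0.02,0],"turn": [0,0,0]},
    {"jaw": 0.3,"xyz": [0,-0.04,0],"turn": [0,0,0]},
    {"jaw": 0.3,"xyz": [0,-0.05,0],"turn": [0,0,0]},
    {"jaw": 0.3,"xyz": [0,-0.03,0],"turn": [0,0,0]},
    {"jaw": 0.3,"xyz": [0,0,0],"turn": [0,0,0]}
  ]
}}

```text
time: 12.35
ee_pos: [0.4816, 0.0227, 0.2133]
ee_rot: [-1.566, 0.103, -0.123]
force: [-0.1, -0.3, -0.6]
width: 0.03
```

```bash
python3 - <<'E'
from h import *
pv()
crop("side","s12",280,130,400,230,6);crop("top","t12",270,140,380,240,7)
E
```

```text
t 12.35 ee [0.4816 0.0227 0.2133] toolframe [-0.0049 -0.1669  0.1762] pawl est 1.167 r 0.1675 F [-0.1 -0.3 -0.6] T [-0.02  0.01 -0.01] w 0.03 down [ 0.01  0.   -1.  ] q [-0.02  0.29  2.02  0.    0.82 -1.44]
```

View pics/s12.png

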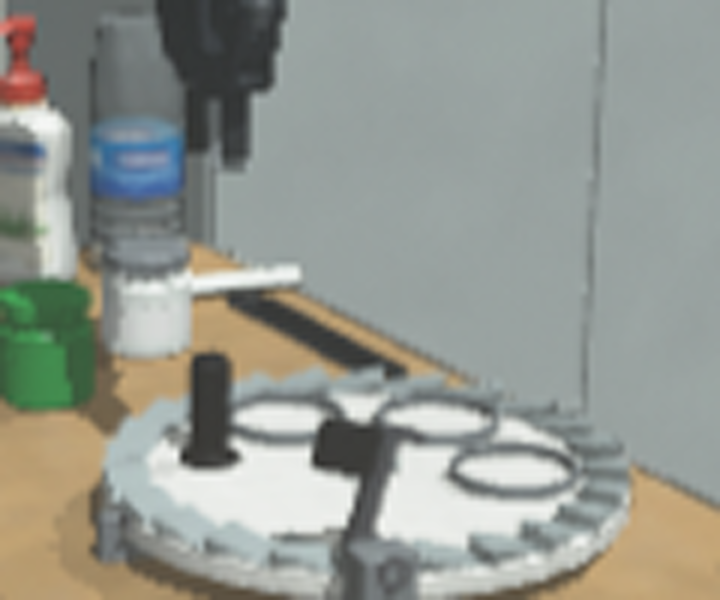

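View pics/t12.png

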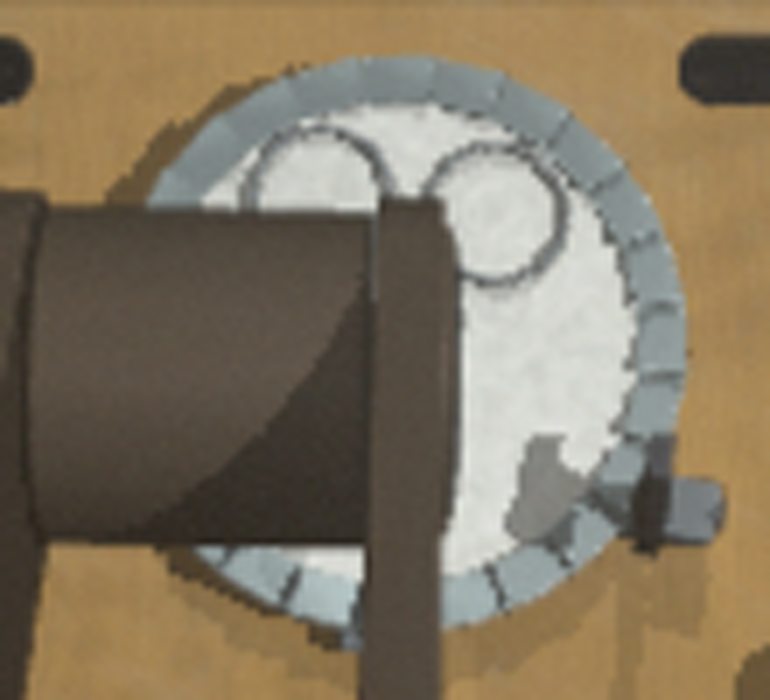

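```bash
python3 - <<'E'
from h import *
rows([.416,-.151,.2],Rtilt(0),5)
f=lambda a,b:(270+(a+.5)/7-.5,140+(b+.5)/7-.5)
for p in [(492,213),(318,197)]:
    d=onz("top",*f(*p),.038)[:2]-C;print(np.hypot(*d),math.degrees(math.atan2(d[1],d[0])))
E
```

```text
t 12.45 ee [0.4795 0.0226 0.2097] yaw 81.8 down [ 0.008  0.001 -1.   ] F [-0.7 -0.   0. ] w 0.03 | n 5 tot w [-0.11  0.06  0.44] tot world [-0.0635 -0.1736 -0.0097] q [-0.02  0.29  2.02  0.    0.82 -1.44]
 xyz [-0.0076, 0.0018, -0.0362] turn [-0.02, 0.01, 0.09]
 xyz [-0.0076, 0.0018, -0.0362] turn [-0.02, 0.01, 0.09]
 xyz [-0.0076, 0.0019, -0.0362] turn [-0.02, 0.01, 0.09]
 xyz [-0.0076, 0.0019, -0.0362] turn [-0.02, 0.01, 0.09]
 xyz [-0.0076, 0.0019, -0.0362] turn [-0.02, 0.01, 0.09]
0.079310459232162 -36.46111316360248
0.08105340171194288 27.92156960603344
```

Emit:
{"api": "step_arm", "payload": {
  "rows": [
    {"jaw": 1,"xyz": [-0.0076,0.001,-0.036],"turn": [0,0,0.1]},
    {"jaw": 1,"xyz": [-0.0076,0.001,-0.036],"turn": [0,0,0.1]},
    {"jaw": 1,"xyz": [-0.0076,0.001,-0.036],"turn": [0,0,0.1]},
    {"jaw": 1,"xyz": [-0.0076,0.001,-0.036],"turn": [0,0,0.1]},
    {"jaw": 1,"xyz": [-0.0076,0.001,-0.036],"turn": [0,0,0]},
    {"jaw": 1,"xyz": [0,0,0],"turn": [0,0,0]},
    {"jaw": 1,"xyz": [0,0,0],"turn": [0,0,0]}
  ]
}}

```text
time: 13.15
ee_pos: [0.4148, -0.1506, 0.2026]
ee_rot: [-1.565, 0.117, -0.112]
force: [-0.6, 0.2, 0.2]
width: -0.0002
```

```bash
python3 - <<'E'
from h import *
rows([.416,-.151,.112],Rtilt(0),3)
crop("side","s13",300,110,400,210,6)
E
```

```text
t 13.15 ee [ 0.4148 -0.1506  0.2026] yaw 81.6 down [-0.003  0.003 -1.   ] F [-0.6  0.2  0.2] w -0.0002 | n 3 tot w [-0.13 -0.08 -0.19] tot world [ 0.0012 -0.0004 -0.0906] q [-0.42  0.25  2.1   0.    0.79 -1.84]
 xyz [0.0005, 0.0302, -0.0002] turn [-0.04, -0.03, -0.06]
 xyz [0.0005, 0.0302, -0.0001] turn [-0.04, -0.03, -0.06]
 xyz [0.0004, 0.0302, -0.0001] turn [-0.04, -0.03, -0.06]
```

View pics/s13.png

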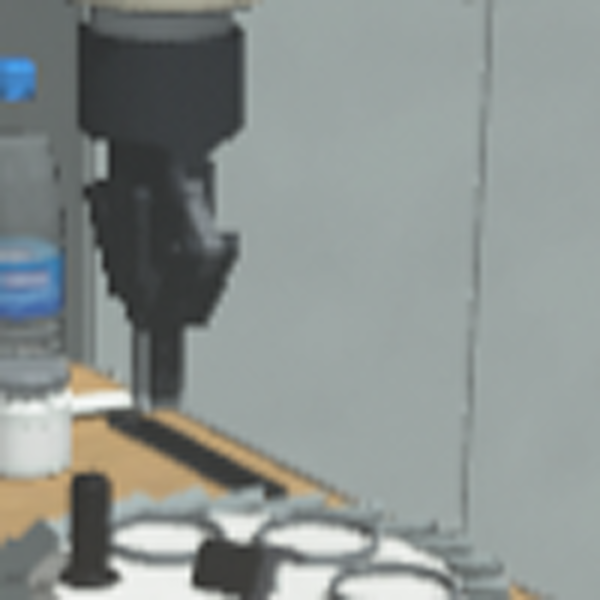

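Emit:
{"api": "step_arm", "payload": {
  "rows": [
    {"jaw": 1,"xyz": [0,0.03,0],"turn": [0,0,0]},
    {"jaw": 1,"xyz": [0,0.03,0],"turn": [0,0,0]},
    {"jaw": 1,"xyz": [0,0.03,0],"turn": [0,0,0]},
    {"jaw": 1,"xyz": [0,0,0],"turn": [0,0,0]},
    {"jaw": 1,"xyz": [0.005,0,0],"turn": [0,0,0]},
    {"jaw": 1,"xyz": [0.005,0,0],"turn": [0,0,0]},
    {"jaw": 1,"xyz": [0.005,0,0],"turn": [0,0,0]}
  ]
}}

```text
time: 13.9
ee_pos: [0.4319, -0.1525, 0.1151]
ee_rot: [-1.567, 0.112, -0.114]
force: [-0.6, 0.1, 0.8]
width: 0.0
```

```bash
python3 - <<'E'
from h import *
pv()
crop("side","s14",300,130,400,230,6)
E
```

```text
t 13.9 ee [ 0.4319 -0.1525  0.1151] toolframe [-0.0311 -0.0692 -0.0047] pawl est 1.547 r 0.0758 F [-0.6  0.1  0.8] T [ 0.01  0.1  -0.01] w 0.0 down [ 0.  0. -1.] q [-0.41  0.42  2.15  0.    0.57 -1.84]
```

View pics/s14.png

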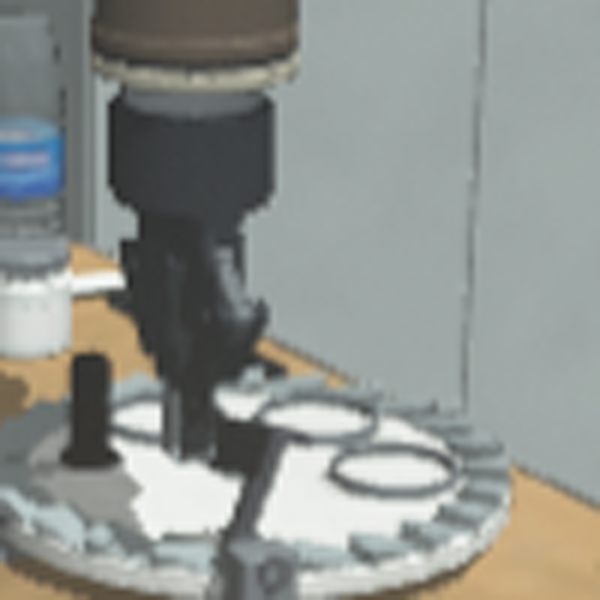

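Emit:
{"api": "step_arm", "payload": {
  "rows": [
    {"jaw": 1,"xyz": [0.005,0.002,0.002],"turn": [0,0,0]},
    {"jaw": 1,"xyz": [0.005,0.001,0.001],"turn": [0,0,0]},
    {"jaw": 1,"xyz": [0.005,0,0],"turn": [0,0,0]},
    {"jaw": 1,"xyz": [0.005,0,0],"turn": [0,0,0]},
    {"jaw": 1,"xyz": [0.005,0,0],"turn": [0,0,0]},
    {"jaw": 1,"xyz": [0,0,0],"turn": [0,0,0]}
  ]
}}

```text
time: 14.55
ee_pos: [0.4564, -0.1531, 0.1108]
ee_rot: [-1.566, 0.113, -0.113]
force: [0.2, 0.7, -0.1]
width: 0.0002
```

```bash
python3 - <<'E'
from h import *
pv()
crop("side","s15",300,130,400,230,6)
E
```

```text
t 14.55 ee [ 0.4564 -0.1531  0.1108] toolframe [-0.0068 -0.0648 -0.0018] pawl est 1.229 r 0.0652 F [ 0.2  0.7 -0.1] T [ 0.   -0.01 -0.  ] w 0.0002 down [-0.  0. -1.] q [-0.39  0.45  2.1   0.    0.59 -1.82]
```

View pics/s15.png

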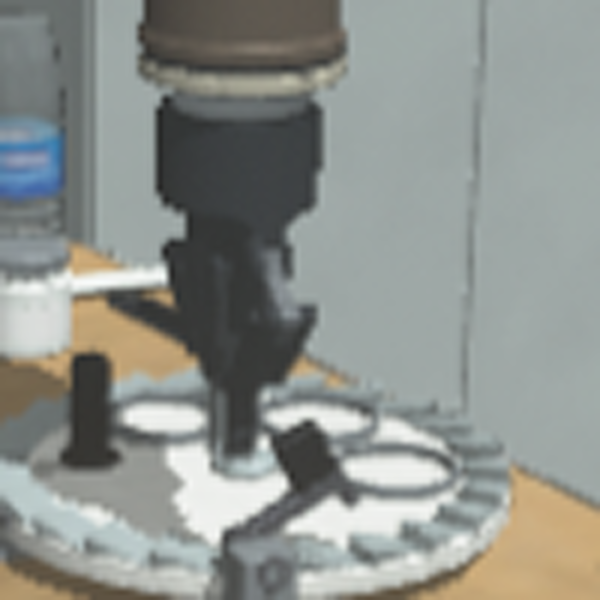

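Emit:
{"api": "step_arm", "payload": {
  "rows": [
    {"jaw": 1,"xyz": [0.002,0,0],"turn": [0,0,0]},
    {"jaw": 1,"xyz": [0,0,0],"turn": [0,0,0]},
    {"jaw": 1,"xyz": [-0.005,-0.03,0],"turn": [0,0,0]},
    {"jaw": 1,"xyz": [-0.005,-0.04,0],"turn": [0,0,0]},
    {"jaw": 1,"xyz": [0,-0.05,0],"turn": [0,0,0]},
    {"jaw": 1,"xyz": [0,-0.05,0],"turn": [0,0,0]}
  ]
}}

```text
time: 15.2
ee_pos: [0.4469, -0.1518, 0.2825]
ee_rot: [-1.566, 0.115, -0.112]
force: [1.2, 0.0, -1.0]
width: 0.0003
```

```bash
python3 - <<'E'
from h import *
pv()
crop("side","s16",280,170,400,270,6)
crop("top","t16",150,130,470,300,2.5)
E
```

```text
t 15.2 ee [ 0.4469 -0.1518  0.2825] toolframe [-0.0169 -0.2365 -0.0014] pawl est 1.193 r 0.2371 F [ 1.2  0.  -1. ] T [-0.01 -0.01 -0.03] w 0.0003 down [-0.  0. -1.] q [-0.39  0.19  1.95  0.    1.01 -1.82]
```

View pics/s16.png

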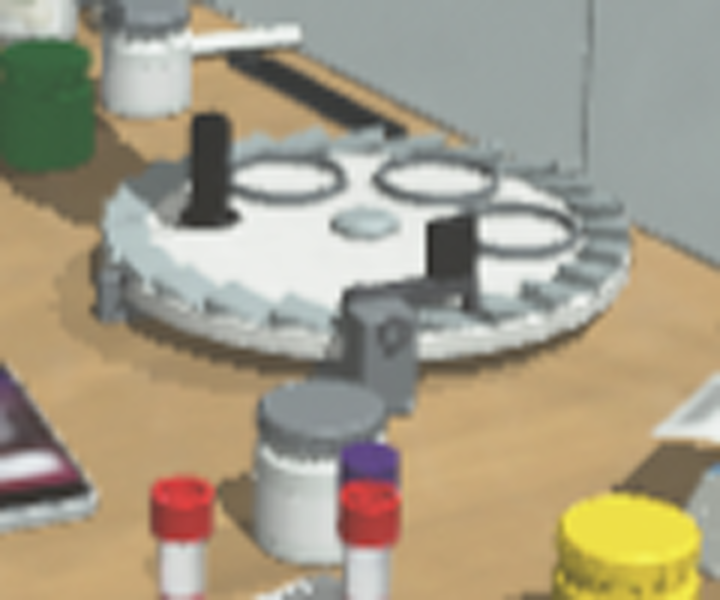

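View pics/t16.png

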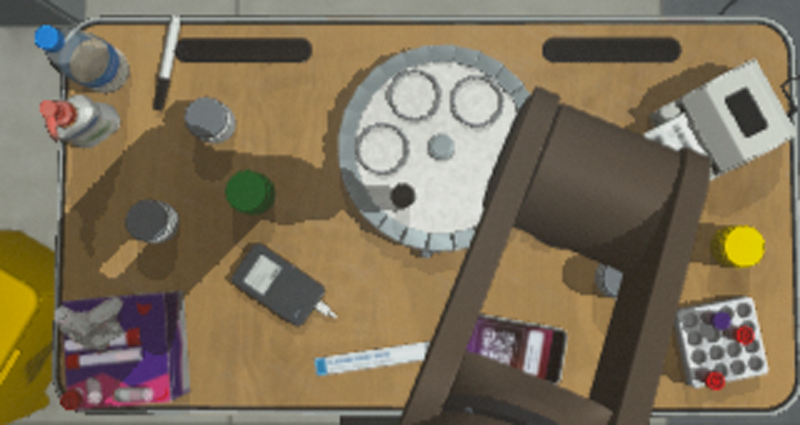

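```bash
python3 - <<'E'
from h import *
crop("top","t17",275,145,375,235,8)
E
```

```text
(no output)
```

View pics/t17.png

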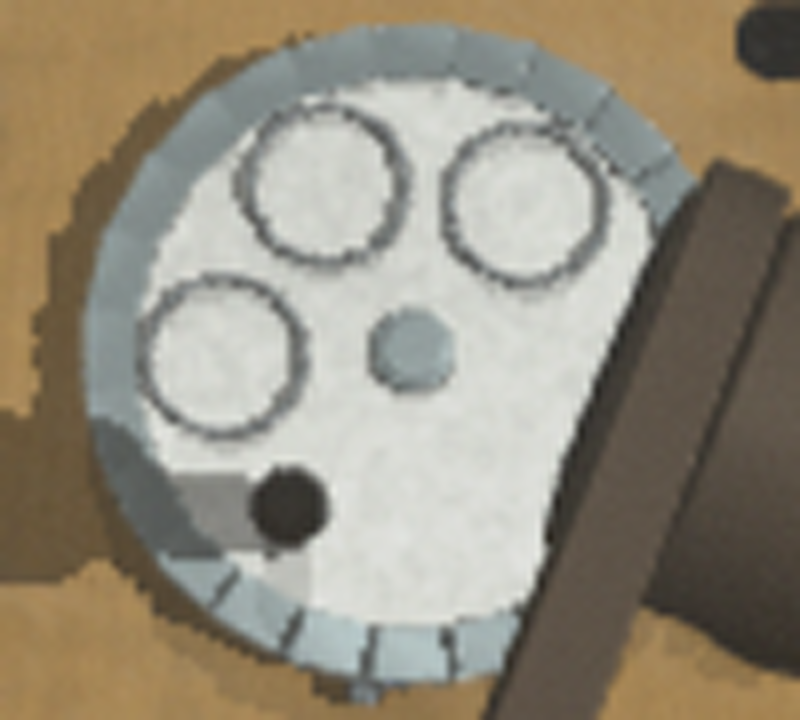

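```bash
python3 - <<'E'
from h import *
from scipy.optimize import least_squares
f=lambda a,b:(275+(a+.5)/8-.5,145+(b+.5)/8-.5)
P=np.array([onz("top",*f(*p),.038)[:2] for p in [(222.5,356),(324,186.5),(525,205)]])
K=onz("top",*f(289,506),.09)[:2]
def mod(v):
    cx,cy,a=v;return [[cx+.08*math.cos(a+math.radians(t)),cy+.08*math.sin(a+math.radians(t))] for t in(100,35,-30)]+[[cx+.085*math.cos(a+math.radians(150)),cy+.085*math.sin(a+math.radians(150))]]
r=least_squares(lambda v:(np.array(mod(v))-np.vstack([P,K])).ravel(),[*C,YAW])
print(r.x,math.degrees(r.x[2]),r.fun.round(4));print(P);print(mod(r.x))
# pots
im=robot.camera("top")
for (u,v) in [(233,177),(209,217),(398,240)]:
    print((u,v),onz("top",u,v,.066))
E
```

```text
[ 0.5436392  -0.03268857 -0.12430962] -7.122416650523815 [-0.002  -0.0009 -0.0002 -0.0004  0.0008 -0.0001  0.0014  0.0015]
[[ 0.54158659  0.04813948]
 [ 0.61456273  0.00513789]
 [ 0.60664019 -0.08086167]]
[[np.float64(0.5396230229418786), np.float64(0.04721055744198049)], [np.float64(0.6143550893614091), np.float64(0.004718152257219263)], [np.float64(0.607427027659056), np.float64(-0.08097016789650668)], [np.float64(0.47586462975835525), np.float64(0.018610630747698295)]]
(233, 177) [0.5790588  0.27965475 0.066     ]
(209, 217) [0.4446241  0.35727933 0.066     ]
(398, 240) [ 0.36989155 -0.27090461  0.066     ]
```

```bash
python3 - <<'E'
from h import *
rows([.53,-.02,.29],Rtilt(0),5)
E
```

```text
t 15.4 ee [ 0.4481 -0.1522  0.2819] yaw 81.7 down [ 0.002  0.001 -1.   ] F [-0.3 -0.7 -0.9] w 0.0 | n 5 tot w [-0.05  0.04  0.08] tot world [0.0819 0.1322 0.0081] q [-0.39  0.19  1.95  0.    1.   -1.82]
 xyz [0.0124, -0.0016, 0.0285] turn [-0.01, 0.01, 0.02]
 xyz [0.0124, -0.0016, 0.0285] turn [-0.01, 0.01, 0.02]
 xyz [0.0124, -0.0016, 0.0285] turn [-0.01, 0.01, 0.02]
 xyz [0.0124, -0.0016, 0.0285] turn [-0.01, 0.01, 0.02]
 xyz [0.0124, -0.0016, 0.0285] turn [-0.01, 0.01, 0.02]
```

Emit:
{"api": "step_arm", "payload": {
  "rows": [
    {"jaw": -1,"xyz": [0.0124,-0.0016,0.0285],"turn": [0,0,0]},
    {"jaw": -1,"xyz": [0.0124,-0.0016,0.0285],"turn": [0,0,0]},
    {"jaw": -1,"xyz": [0.0124,-0.0016,0.0285],"turn": [0,0,0]},
    {"jaw": -1,"xyz": [0.0124,-0.0016,0.0285],"turn": [0,0,0]},
    {"jaw": -1,"xyz": [0.0124,-0.0016,0.0285],"turn": [0,0,0]},
    {"jaw": -1,"xyz": [0,0,0],"turn": [0,0,0]}
  ]
}}

```text
time: 16.0
ee_pos: [0.5304, -0.0173, 0.2872]
ee_rot: [-1.566, 0.114, -0.109]
force: [0.0, -1.3, 0.5]
width: 0.0845
```

```bash
python3 - <<'E'
from h import *
im=robot.camera("top")[:,:,::-1]
ts=[]
for (u,v) in [(233,177),(209,217),(398,240)]:
    t=cv2.resize(im[v-25:v+25,u-20:u+20],None,fx=6,fy=6,interpolation=cv2.INTER_CUBIC);ts.append(t)
cv2.imwrite("pics/pots1.png",np.hstack(ts))
E
```

```text
(no output)
```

View pics/pots1.png

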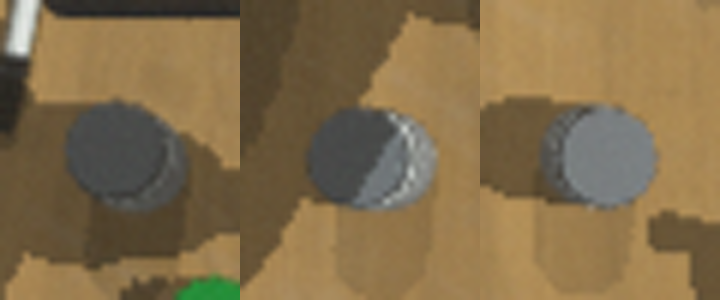

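```bash
python3 - <<'E'
from h import *
for n,u,v in [(1,232.0,176.7),(2,208.1,217.5),(3,399,240.6)]:
    p=onz("top",u,v,.066);print(n,p,"r",np.hypot(*p[:2]),"az",math.degrees(math.atan2(p[1],p[0])),"side px",proj("side",p))
im=robot.camera("side")[:,:,::-1]
crop("side","s20",240,150,330,210,8,im);crop("side","s21",300,220,380,280,8,im)
E
```

```text
1 [0.58007034 0.28304032 0.066     ] r 0.6454404899443631 az 26.009663282327487 side px [304.05927324 171.43411712]
2 [0.44295122 0.36024971 0.066     ] r 0.5709515222807738 az 39.12126208513351 side px [262.47600869 171.36767717]
3 [ 0.36792655 -0.27417975  0.066     ] r 0.4588512679142509 az -36.69356796142445 side px [334.2987895  237.34323136]
```

View pics/s20.png

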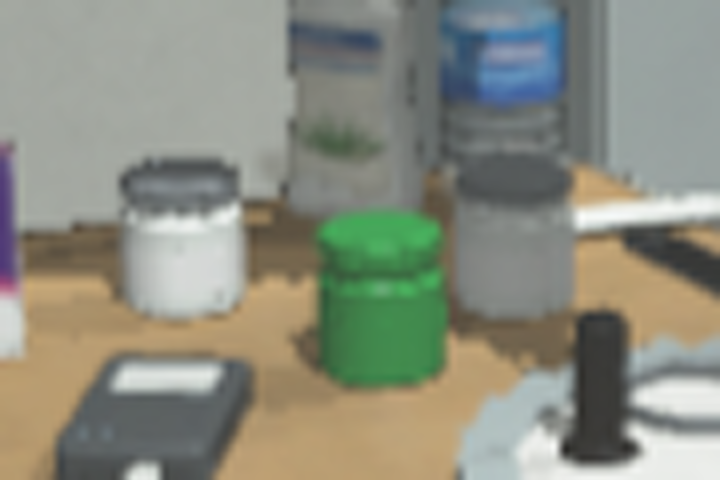

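View pics/s21.png

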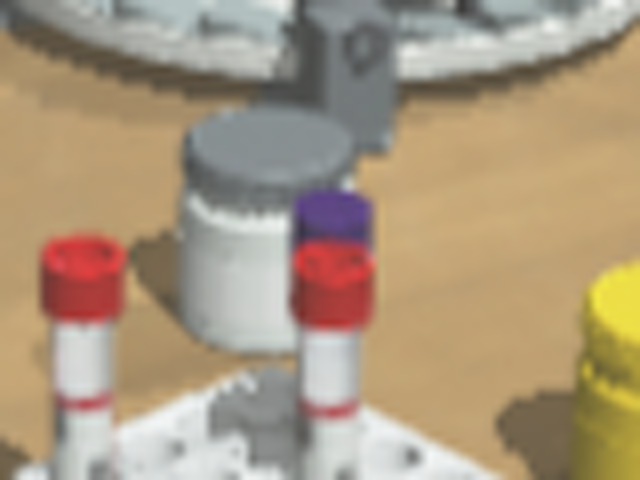

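```bash
python3 - <<'E'
from h import *
rows([.368,-.274,.19],Rtilt(0,math.radians(-40)),16)
E
```

```text
t 16.1 ee [ 0.5289 -0.0195  0.2873] yaw 81.8 down [-0.004  0.002 -1.   ] F [-0.4  0.2  0.2] w 0.0856 | n 16 tot w [  0.21 121.83  -0.21] tot world [-0.1609 -0.2545 -0.0973] q [-0.09  0.27  1.82  0.    1.05 -1.52]
 xyz [-0.0077, 0.0061, -0.0172] turn [0.01, 7.61, -0.01]
 xyz [-0.0053, 0.0061, -0.018] turn [0.01, 7.61, -0.01]
 xyz [-0.0029, 0.0061, -0.0186] turn [0.01, 7.61, -0.01]
 xyz [-0.0004, 0.0061, -0.0188] turn [0.01, 7.61, -0.01]
 xyz [0.0021, 0.0061, -0.0187] turn [0.01, 7.61, -0.01]
 xyz [0.0046, 0.0061, -0.0183] turn [0.01, 7.61, -0.01]
 xyz [0.0069, 0.0061, -0.0175] turn [0.01, 7.61, -0.01]
 xyz [0.0092, 0.0061, -0.0164] turn [0.01, 7.61, -0.01]
 xyz [0.0113, 0.0061, -0.0151] turn [0.01, 7.61, -0.01]
 xyz [0.0132, 0.0061, -0.0134] turn [0.01, 7.61, -0.01]
 xyz [0.0148, 0.0061, -0.0116] turn [0.01, 7.61, -0.01]
 xyz [0.0162, 0.0061, -0.0095] turn [0.01, 7.61, -0.01]
 xyz [0.0174, 0.0061, -0.0073] turn [0.01, 7.61, -0.01]
 xyz [0.0182, 0.0061, -0.0049] turn [0.01, 7.61, -0.01]
 xyz [0.0187, 0.0061, -0.0025] turn [0.01, 7.61, -0.01]
 xyz [0.0188, 0.0061, 0.0] turn [0.01, 7.61, -0.01]
```

Emit:
{"api": "step_arm", "payload": {
  "rows": [
    {"jaw": -1,"xyz": [-0.0077,0.006,-0.0172],"turn": [0,7.6,0]},
    {"jaw": -1,"xyz": [-0.0053,0.006,-0.018],"turn": [0,7.6,0]},
    {"jaw": -1,"xyz": [-0.0029,0.006,-0.0186],"turn": [0,7.6,0]},
    {"jaw": -1,"xyz": [-0.0004,0.006,-0.0188],"turn": [0,7.6,0]},
    {"jaw": -1,"xyz": [0.0021,0.006,-0.0187],"turn": [0,7.6,0]},
    {"jaw": -1,"xyz": [0.0046,0.006,-0.0183],"turn": [0,7.6,0]},
    {"jaw": -1,"xyz": [0.0069,0.006,-0.0175],"turn": [0,7.6,0]},
    {"jaw": -1,"xyz": [0.0092,0.006,-0.0164],"turn": [0,7.6,0]}
  ]
}}

```text
time: 16.9
ee_pos: [0.4474, -0.1483, 0.2398]
ee_rot: [-1.358, 0.943, -0.938]
force: [0.5, 0.2, -0.8]
width: 0.0851
```

Emit:
{"api": "step_arm", "payload": {
  "rows": [
    {"jaw": -1,"xyz": [0.0113,0.006,-0.0151],"turn": [0,7.6,0]},
    {"jaw": -1,"xyz": [0.0132,0.006,-0.0134],"turn": [0,7.6,0]},
    {"jaw": -1,"xyz": [0.0148,0.006,-0.0116],"turn": [0,7.6,0]},
    {"jaw": -1,"xyz": [0.0162,0.006,-0.0095],"turn": [0,7.6,0]},
    {"jaw": -1,"xyz": [0.0174,0.006,-0.0073],"turn": [0,7.6,0]},
    {"jaw": -1,"xyz": [0.0182,0.006,-0.0049],"turn": [0,7.6,0]},
    {"jaw": -1,"xyz": [0.0187,0.006,-0.0025],"turn": [0,7.6,0]},
    {"jaw": -1,"xyz": [0.0188,0.006,0],"turn": [0,7.6,0]}
  ]
}}

```text
time: 17.7
ee_pos: [0.3669, -0.2752, 0.1918]
ee_rot: [-0.792, 1.708, -1.702]
force: [0.4, 0.0, -0.0]
width: 0.0855
```

```bash
python3 - <<'E'
from h import *
rows([.368,-.274,.12],Rtilt(0,math.radians(-40)),3)
crop("side","s22",270,170,390,290,5)
E
```

```text
t 17.7 ee [ 0.3669 -0.2752  0.1918] yaw -40.2 down [-0.002  0.003 -1.   ] F [ 0.4  0.  -0. ] w 0.0855 | n 3 tot w [ 0.19 -0.23 -0.03] tot world [ 0.0011  0.0012 -0.0718] q [-0.71  0.29  2.08  0.    0.77 -0.01]
 xyz [-0.0005, 0.0239, 0.0001] turn [0.06, -0.08, -0.01]
 xyz [-0.0005, 0.0239, 0.0001] turn [0.06, -0.08, -0.01]
 xyz [-0.0005, 0.0239, 0.0001] turn [0.06, -0.08, -0.01]
```

View pics/s22.png

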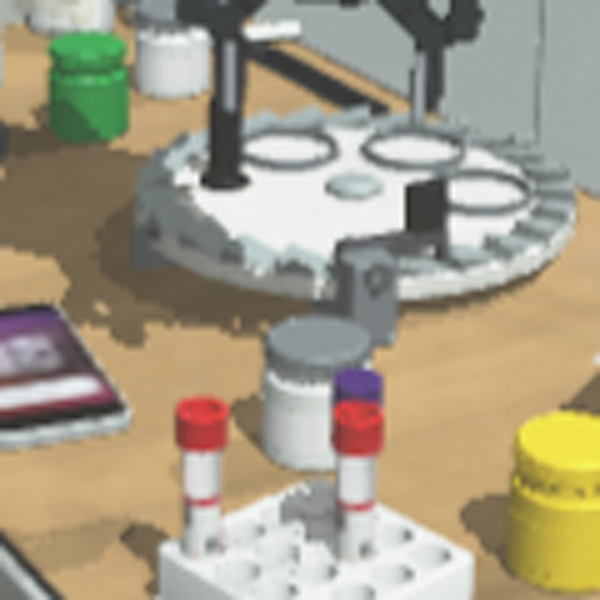

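Emit:
{"api": "step_arm", "payload": {
  "rows": [
    {"jaw": -1,"xyz": [-0.0015,0.03,0],"turn": [0,0,0]},
    {"jaw": -1,"xyz": [0,0.035,0],"turn": [0,0,0]},
    {"jaw": -1,"xyz": [0,0.035,0],"turn": [0,0,0]},
    {"jaw": -1,"xyz": [0,0.035,0],"turn": [0,0,0]},
    {"jaw": -1,"xyz": [0,0.024,0],"turn": [0,0,0]},
    {"jaw": -1,"xyz": [0,0,0],"turn": [0,0,0]},
    {"jaw": -1,"xyz": [0,0,0],"turn": [0,0,0]}
  ]
}}

```text
time: 18.45
ee_pos: [0.3687, -0.2729, 0.0337]
ee_rot: [-0.796, 1.704, -1.698]
force: [0.1, -0.7, 0.4]
width: 0.0853
```

```bash
python3 - <<'E'
from h import *
rows([.368,-.274,.032],Rtilt(0,math.radians(-40)),1)
crop("side","s23",290,190,390,290,6)
E
```

```text
t 18.45 ee [ 0.3687 -0.2729  0.0337] yaw -39.9 down [-0.002  0.003 -1.   ] F [ 0.1 -0.7  0.4] w 0.0853 | n 1 tot w [ 0.21  0.13 -0.04] tot world [-0.0007 -0.0011 -0.0017] q [-0.7   0.59  2.19  0.    0.37 -0.01]
 xyz [0.0013, 0.0017, 0.0002] turn [0.21, 0.13, -0.04]
```

View pics/s23.png

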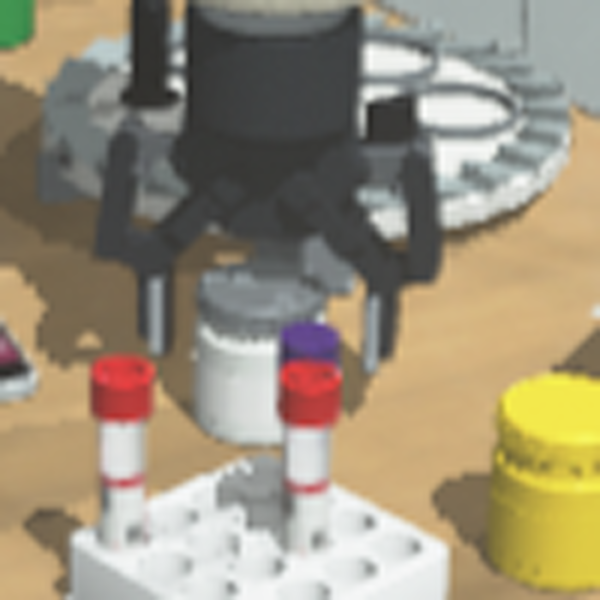

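Emit:
{"api": "step_arm", "payload": {
  "rows": [
    {"jaw": 1,"xyz": [0.001,0.001,0],"turn": [0,0,0]},
    {"jaw": 1,"xyz": [0,0,0],"turn": [0,0,0]},
    {"jaw": 1,"xyz": [0,0,0],"turn": [0,0,0]},
    {"jaw": 1,"xyz": [0,0,0],"turn": [0,0,0]},
    {"jaw": 1,"xyz": [0,0,0],"turn": [0,0,0]},
    {"jaw": 1,"xyz": [0,0,0],"turn": [0,0,0]}
  ]
}}

```text
time: 19.1
ee_pos: [0.3694, -0.2743, 0.0339]
ee_rot: [-0.795, 1.7, -1.7]
force: [-4.2, -1.0, 15.9]
width: 0.0567
```

Emit:
{"api": "step_arm", "payload": {
  "rows": [
    {"jaw": 1,"xyz": [0,-0.01,0],"turn": [0,0,0]},
    {"jaw": 1,"xyz": [0,-0.03,0],"turn": [0,0,0]},
    {"jaw": 1,"xyz": [0,-0.04,0],"turn": [0,0,0]},
    {"jaw": 1,"xyz": [0,-0.03,0],"turn": [0,0,0]},
    {"jaw": 1,"xyz": [0,0,0],"turn": [0,0,0]}
  ]
}}

```text
time: 19.6
ee_pos: [0.3708, -0.2754, 0.1468]
ee_rot: [-0.793, 1.695, -1.703]
force: [-0.9, 0.4, -1.8]
width: 0.0565
```

```bash
python3 - <<'E'
from h import *
rows([.6072,-.0809,.15],Rtilt(0,math.radians(-40)),8)
im=crop("side","s24",290,170,390,270,6)
E
```

```text
t 19.6 ee [ 0.3708 -0.2754  0.1468] yaw -39.8 down [ 0.004 -0.003 -1.   ] F [-0.9  0.4 -1.8] w 0.0565 | n 8 tot w [-0.29  0.16 -0.03] tot world [0.2364 0.1945 0.0032] q [-0.7   0.37  2.12  0.    0.65 -0.01]
 xyz [-0.0376, -0.0003, 0.0071] turn [-0.04, 0.02, -0.0]
 xyz [-0.0376, -0.0003, 0.0071] turn [-0.04, 0.02, -0.0]
 xyz [-0.0376, -0.0004, 0.0071] turn [-0.04, 0.02, -0.0]
 xyz [-0.0376, -0.0004, 0.0071] turn [-0.04, 0.02, -0.0]
 xyz [-0.0376, -0.0004, 0.0071] turn [-0.04, 0.02, -0.0]
 xyz [-0.0376, -0.0004, 0.0071] turn [-0.04, 0.02, -0.0]
 xyz [-0.0376, -0.0004, 0.007] turn [-0.04, 0.02, -0.0]
 xyz [-0.0376, -0.0004, 0.007] turn [-0.04, 0.02, -0.0]
```

View pics/s24.png

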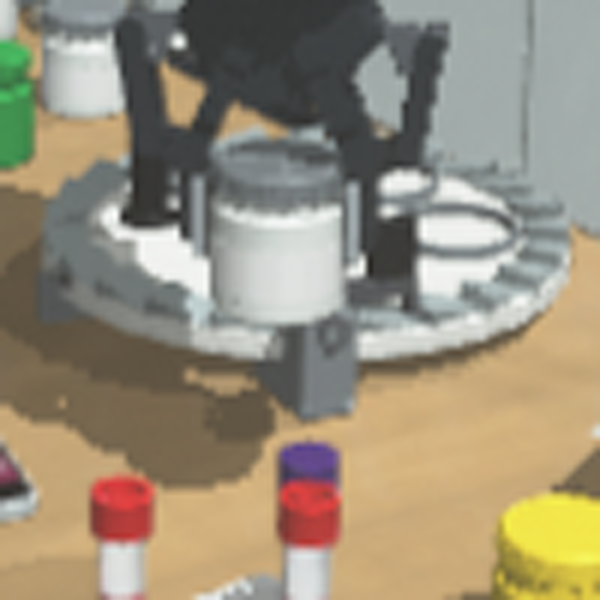

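Emit:
{"api": "step_arm", "payload": {
  "rows": [
    {"jaw": 1,"xyz": [-0.02,-0.002,0.004],"turn": [0,0,0]},
    {"jaw": 1,"xyz": [-0.03,-0.002,0.006],"turn": [0,0,0]},
    {"jaw": 1,"xyz": [-0.0376,0,0.007],"turn": [0,0,0]},
    {"jaw": 1,"xyz": [-0.0376,0,0.007],"turn": [0,0,0]},
    {"jaw": 1,"xyz": [-0.0376,0,0.007],"turn": [0,0,0]},
    {"jaw": 1,"xyz": [-0.0376,0,0.007],"turn": [0,0,0]},
    {"jaw": 1,"xyz": [-0.0376,0,0.007],"turn": [0,0,0]},
    {"jaw": 1,"xyz": [-0.035,0,0.007],"turn": [0,0,0]}
  ]
}}

```text
time: 20.45
ee_pos: [0.5844, -0.0962, 0.1455]
ee_rot: [-0.798, 1.703, -1.698]
force: [-0.6, -0.7, -1.3]
width: 0.0567
```

Emit:
{"api": "step_arm", "payload": {
  "rows": [
    {"jaw": 1,"xyz": [-0.02,0,0.003],"turn": [0,0,0]},
    {"jaw": 1,"xyz": [-0.008,0,0.001],"turn": [0,0,0]},
    {"jaw": 1,"xyz": [0,0,0],"turn": [0,0,0]},
    {"jaw": 1,"xyz": [0,0,0],"turn": [0,0,0]}
  ]
}}

```text
time: 20.85
ee_pos: [0.6038, -0.0793, 0.1461]
ee_rot: [-0.797, 1.703, -1.698]
force: [-0.6, -0.5, -0.7]
width: 0.0563
```

```bash
python3 - <<'E'
from h import *
rows([.6072,-.0809,.085],Rtilt(0,math.radians(-40)),2)
im=crop("side","s25",310,130,410,230,6)
E
```

```text
t 20.85 ee [ 0.6038 -0.0793  0.1461] yaw -39.9 down [-0.003  0.002 -1.   ] F [-0.6 -0.5 -0.7] w 0.0563 | n 2 tot w [0.18 0.14 0.02] tot world [ 0.0034 -0.0016 -0.0611] q [-0.18  0.54  1.78  0.    0.82  0.51]
 xyz [-0.0005, 0.0305, 0.0019] turn [0.09, 0.07, 0.01]
 xyz [-0.0005, 0.0305, 0.0019] turn [0.09, 0.07, 0.01]
```

View pics/s25.png

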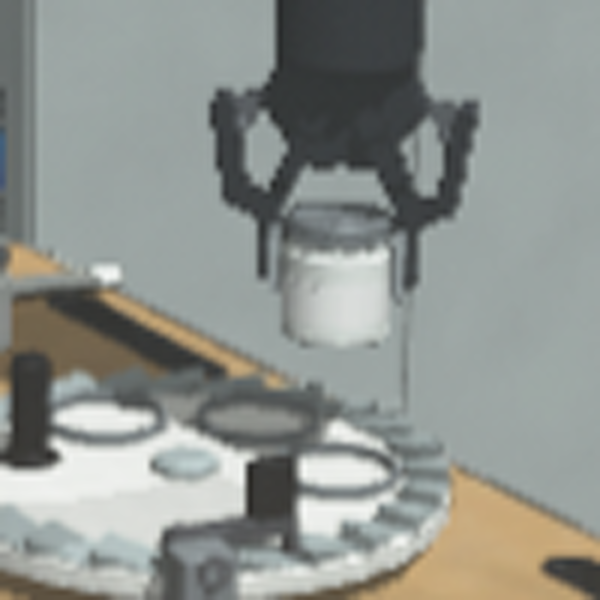

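Emit:
{"api": "step_arm", "payload": {
  "rows": [
    {"jaw": 1,"xyz": [-0.001,0.02,0.0038],"turn": [0.2,0.1,0]},
    {"jaw": 1,"xyz": [0,0.025,0],"turn": [0,0,0]},
    {"jaw": 1,"xyz": [0,0.016,0],"turn": [0,0,0]},
    {"jaw": 1,"xyz": [0,0,0],"turn": [0,0,0]},
    {"jaw": 1,"xyz": [0,0,0],"turn": [0,0,0]}
  ]
}}

```text
time: 21.4
ee_pos: [0.6082, -0.0812, 0.0861]
ee_rot: [-0.793, 1.701, -1.703]
force: [0.6, 0.2, -0.9]
width: 0.0567
```

```bash
python3 - <<'E'
from h import *
rows([.6072,-.0809,.064],Rtilt(0,math.radians(-40)),4)
im=crop("side","s26",310,130,410,230,6)
E
```

```text
t 21.4 ee [ 0.6082 -0.0812  0.0861] yaw -40.0 down [ 0.001 -0.001 -1.   ] F [ 0.6  0.2 -0.9] w 0.0567 | n 4 tot w [-0.07 -0.   -0.02] tot world [-0.001   0.0003 -0.0221] q [-0.18  0.63  1.81 -0.    0.7   0.52]
 xyz [0.0001, 0.0055, -0.0002] turn [-0.02, -0.0, -0.01]
 xyz [0.0001, 0.0055, -0.0002] turn [-0.02, -0.0, -0.01]
 xyz [0.0001, 0.0055, -0.0002] turn [-0.02, -0.0, -0.01]
 xyz [0.0001, 0.0055, -0.0002] turn [-0.02, -0.0, -0.01]
```

View pics/s26.png

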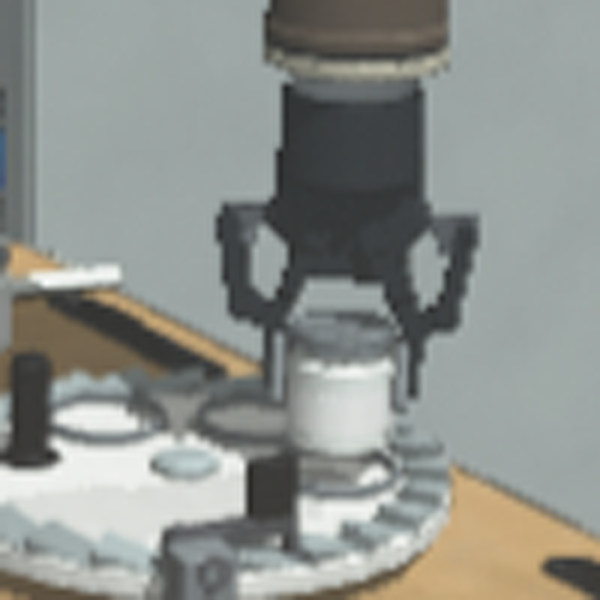

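```bash
python3 - <<'E'
from h import *
for p in [(.6074,-.081,.038),(.6074,-.081,.03),(.6082,-.0812,.0523)]:
    u=proj("side",p);print(p,u,(u-[310,130]+.5)*6-.5)
im=robot.camera("side")[:,:,::-1]
crop("side","s27",345,180,385,220,16,im)
E
```

```text
(0.6074, -0.081, 0.038) [365.56907581 207.1874906 ] [335.91445488 465.6249436 ]
(0.6074, -0.081, 0.03) [365.46888541 209.50443277] [335.31331244 479.5265966 ]
(0.6082, -0.0812, 0.0523) [365.98906377 202.99877616] [338.43438263 440.49265696]
```

View pics/s27.png

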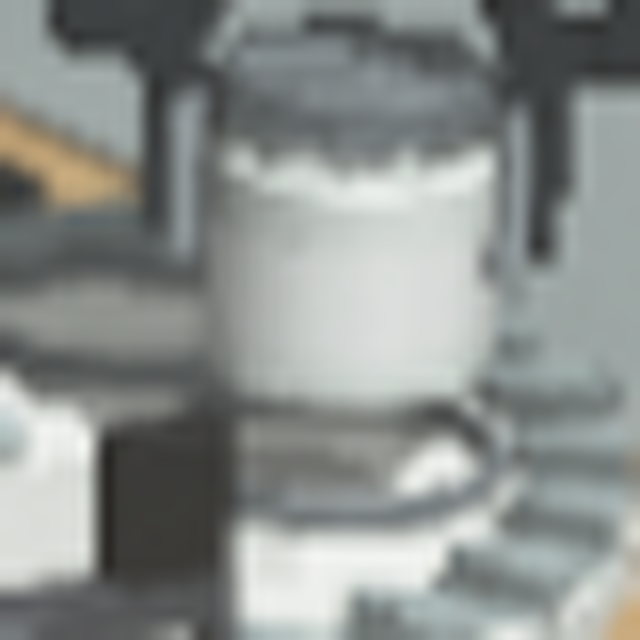

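Emit:
{"api": "step_arm", "payload": {
  "rows": [
    {"jaw": 1,"xyz": [0,0.004,-0.002],"turn": [0,0,0]},
    {"jaw": 1,"xyz": [0,0.004,0],"turn": [0,0,0]},
    {"jaw": 1,"xyz": [0,0.004,0],"turn": [0,0,0]},
    {"jaw": 1,"xyz": [0,0.003,0],"turn": [0,0,0]},
    {"jaw": 1,"xyz": [0,0,0],"turn": [0,0,0]},
    {"jaw": 1,"xyz": [0,0,0],"turn": [0,0,0]}
  ]
}}

```text
time: 22.1
ee_pos: [0.6071, -0.0792, 0.0706]
ee_rot: [-0.793, 1.7, -1.702]
force: [0.2, -0.3, -1.9]
width: 0.0569
```

```bash
python3 - <<'E'
from h import *
rows([.6062,-.0805,.064],Rtilt(0,math.radians(-40)),1)
E
```

```text
t 22.1 ee [ 0.6071 -0.0792  0.0706] yaw -40.0 down [ 0.002 -0.001 -1.   ] F [ 0.2 -0.3 -1.9] w 0.0569 | n 1 tot w [-0.09  0.05 -0.03] tot world [-0.0009 -0.0013 -0.0066] q [-0.18  0.65  1.82 -0.    0.67  0.52]
 xyz [0.0016, 0.0066, 0.0001] turn [-0.09, 0.05, -0.03]
```

Emit:
{"api": "step_arm", "payload": {
  "rows": [
    {"jaw": 1,"xyz": [0.0012,0.003,0],"turn": [0,0,0]},
    {"jaw": 1,"xyz": [0,0.003,0],"turn": [0,0,0]},
    {"jaw": 1,"xyz": [0,0.001,0],"turn": [0,0,0]},
    {"jaw": 1,"xyz": [0,0,0],"turn": [0,0,0]}
  ]
}}

```text
time: 22.5
ee_pos: [0.6063, -0.0803, 0.064]
ee_rot: [-0.793, 1.7, -1.702]
force: [-2.3, -1.1, 4.8]
width: 0.0566
```

```bash
python3 - <<'E'
from h import *
rows([.6062,-.0805,.064],Rtilt(0,math.radians(-40)),1)
crop("side","s28",345,180,385,220,16)
E
```

```text
t 22.5 ee [ 0.6063 -0.0803  0.064 ] yaw -40.0 down [ 0.002 -0.001 -1.   ] F [-2.3 -1.1  4.8] w 0.0566 | n 1 tot w [-0.1   0.04 -0.03] tot world [-0.0001 -0.0002  0.    ] q [-0.18  0.66  1.83 -0.    0.66  0.52]
 xyz [0.0002, -0.0, 0.0001] turn [-0.1, 0.04, -0.03]
```

View pics/s28.png

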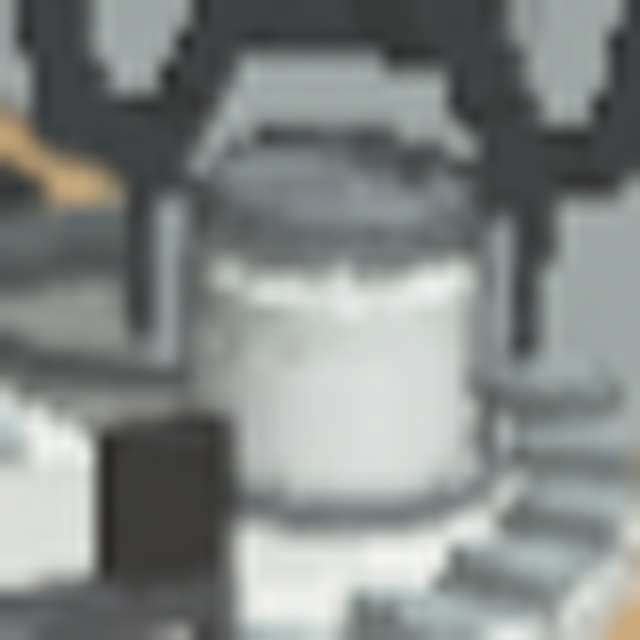

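Emit:
{"api": "step_arm", "payload": {
  "rows": [
    {"jaw": -1,"xyz": [0,0,0],"turn": [0,0,0]},
    {"jaw": -1,"xyz": [0,0,0],"turn": [0,0,0]},
    {"jaw": -1,"xyz": [0,0,0],"turn": [0,0,0]},
    {"jaw": -1,"xyz": [0,-0.02,0],"turn": [0,0,0]},
    {"jaw": -1,"xyz": [0,-0.04,0],"turn": [0,0,0]},
    {"jaw": 1,"xyz": [0,-0.02,0],"turn": [0,0,0]},
    {"jaw": 1,"xyz": [0,0,0],"turn": [0,0,0]},
    {"jaw": 1,"xyz": [0,0,0],"turn": [0,0,0]}
  ]
}}

```text
time: 23.35
ee_pos: [0.6063, -0.0801, 0.1439]
ee_rot: [-0.792, 1.699, -1.703]
force: [-0.7, 0.4, 0.2]
width: 0.0439
```

Emit:
{"api": "step_arm", "payload": {
  "rows": [
    {"jaw": 1,"xyz": [0,0,0],"turn": [0,0,0]},
    {"jaw": 1,"xyz": [0,0,0],"turn": [0,0,0]},
    {"jaw": 1,"xyz": [0,0,0],"turn": [0,0,0]}
  ]
}}

```text
time: 23.65
ee_pos: [0.6058, -0.08, 0.1429]
ee_rot: [-0.794, 1.701, -1.702]
force: [-0.3, 0.4, 0.6]
width: 0.0002
```

```bash
python3 - <<'E'
from h import *
rows([.6063,-.0803,.118],Rtilt(0,math.radians(-40)),2)
crop("side","s29",335,160,385,210,12)
E
```

```text
t 23.65 ee [ 0.6058 -0.08    0.1429] yaw -40.0 down [ 0. -0. -1.] F [-0.3  0.4  0.6] w 0.0002 | n 2 tot w [-0.03  0.05  0.  ] tot world [ 0.0005 -0.0003 -0.0249] q [-0.18  0.55  1.78 -0.    0.81  0.52]
 xyz [-0.0001, 0.0124, 0.0003] turn [-0.01, 0.02, 0.0]
 xyz [-0.0001, 0.0124, 0.0003] turn [-0.01, 0.02, 0.0]
```

View pics/s29.png

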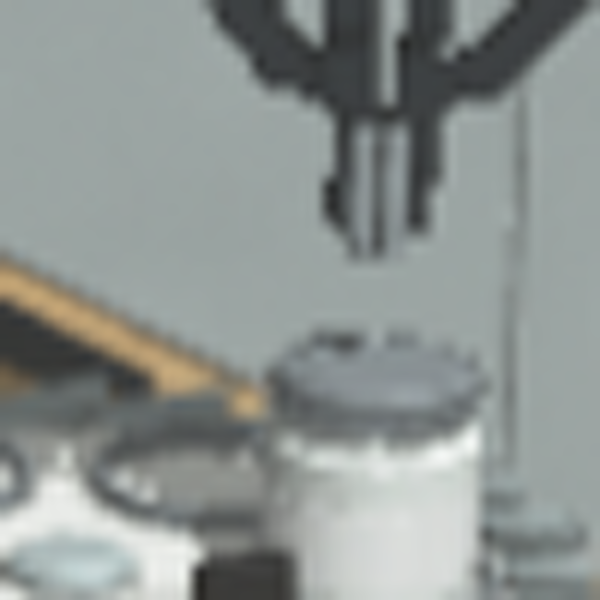

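Well centred. Pressing down slowly, watching the force.

Emit:
{"api": "step_arm", "payload": {
  "rows": [
    {"jaw": 1,"xyz": [0,0.02,0],"turn": [0,0,0]},
    {"jaw": 1,"xyz": [0,0.006,0],"turn": [0,0,0]},
    {"jaw": 1,"xyz": [0,0.002,0],"turn": [0,0,0]},
    {"jaw": 1,"xyz": [0,0,0],"turn": [0,0,0]}
  ]
}}

```text
time: 24.1
ee_pos: [0.6062, -0.0802, 0.1156]
ee_rot: [-0.793, 1.7, -1.702]
force: [1.2, -0.1, 1.0]
width: -0.0002
```

Emit:
{"api": "step_arm", "payload": {
  "rows": [
    {"jaw": 1,"xyz": [0,0.002,0],"turn": [0,0,0]},
    {"jaw": 1,"xyz": [0,0.002,0],"turn": [0,0,0]},
    {"jaw": 1,"xyz": [0,0,0],"turn": [0,0,0]}
  ]
}}

```text
time: 24.4
ee_pos: [0.6065, -0.0802, 0.1119]
ee_rot: [-0.792, 1.7, -1.703]
force: [-0.1, 0.3, 0.4]
width: 0.0001
```

Emit:
{"api": "step_arm", "payload": {
  "rows": [
    {"jaw": 1,"xyz": [0,0.001,0],"turn": [0,0,0]},
    {"jaw": 1,"xyz": [0,0.001,0],"turn": [0,0,0]},
    {"jaw": 1,"xyz": [0,0,0],"turn": [0,0,0]}
  ]
}}

```text
time: 24.7
ee_pos: [0.6065, -0.0802, 0.1098]
ee_rot: [-0.792, 1.7, -1.703]
force: [0.5, -0.5, 2.4]
width: -0.0002
```

Emit:
{"api": "step_arm", "payload": {
  "rows": [
    {"jaw": 1,"xyz": [0,0.001,0],"turn": [0,0,0]},
    {"jaw": 1,"xyz": [0,0.001,0],"turn": [0,0,0]},
    {"jaw": 1,"xyz": [0,0,0],"turn": [0,0,0]}
  ]
}}

```text
time: 25.0
ee_pos: [0.6065, -0.0802, 0.108]
ee_rot: [-0.793, 1.7, -1.703]
force: [0.3, -1.1, 5.7]
width: -0.0001
```

Emit:
{"api": "step_arm", "payload": {
  "rows": [
    {"jaw": 1,"xyz": [0,0.001,0],"turn": [0,0,0]},
    {"jaw": 1,"xyz": [0,0.001,0],"turn": [0,0,0]},
    {"jaw": 1,"xyz": [0,0,0],"turn": [0,0,0]}
  ]
}}

```text
time: 25.3
ee_pos: [0.6068, -0.0802, 0.1076]
ee_rot: [-0.792, 1.699, -1.703]
force: [-7.0, 2.0, 33.6]
width: -0.0
```

Emit:
{"api": "step_arm", "payload": {
  "rows": [
    {"jaw": 1,"xyz": [0,-0.03,0],"turn": [0,0,0]},
    {"jaw": 1,"xyz": [0,-0.05,0],"turn": [0,0,0]},
    {"jaw": 1,"xyz": [0,-0.02,0],"turn": [0,0,0]},
    {"jaw": -1,"xyz": [0,0,0],"turn": [0,0,0]},
    {"jaw": -1,"xyz": [0,0,0],"turn": [0,0,0]}
  ]
}}

```text
time: 25.8
ee_pos: [0.6058, -0.08, 0.2056]
ee_rot: [-0.793, 1.7, -1.702]
force: [-0.2, -0.1, -0.1]
width: 0.0285
```

```bash
python3 - <<'E'
from h import *
im=robot.camera("top")[:,:,::-1]
crop("top","t30",160,130,400,290,3.3,im)
ts=[cv2.resize(im[v-25:v+25,u-20:u+20],None,fx=8,fy=8,interpolation=cv2.INTER_CUBIC) for u,v in [(233,177),(209,217)]]
cv2.imwrite("pics/pots2.png",np.hstack(ts))
print("green",onz("top",249,206,.065),"marker",onz("top",213,171,.01),onz("top",219,140,.01))
rows([.580,.283,.2],Rtilt(0,math.radians(28)),10)
E
```

```text
green [0.48166458 0.22442391 0.065     ] marker [0.60767897 0.36339265 0.01      ] [0.71774398 0.3447493  0.01      ]
t 25.85 ee [ 0.6054 -0.08    0.2048] yaw -40.0 down [ 0. -0. -1.] F [ 0.3 -0.6 -1. ] w 0.0355 | n 10 tot w [-2.000e-02 -6.795e+01  2.000e-02] tot world [-0.0254  0.363  -0.0048] q [-0.18  0.47  1.73 -0.    0.94  0.52]
 xyz [-0.0262, 0.0005, -0.0253] turn [-0.0, -6.8, 0.0]
 xyz [-0.029, 0.0005, -0.022] turn [-0.0, -6.8, 0.0]
 xyz [-0.0314, 0.0005, -0.0184] turn [-0.0, -6.8, 0.0]
 xyz [-0.0334, 0.0005, -0.0146] turn [-0.0, -6.8, 0.0]
 xyz [-0.0348, 0.0005, -0.0105] turn [-0.0, -6.8, 0.0]
 xyz [-0.0358, 0.0005, -0.0063] turn [-0.0, -6.8, 0.0]
 xyz [-0.0363, 0.0005, -0.002] turn [-0.0, -6.8, 0.0]
 xyz [-0.0363, 0.0005, 0.0023] turn [-0.0, -6.8, 0.0]
 xyz [-0.0358, 0.0005, 0.0066] turn [-0.0, -6.8, 0.0]
 xyz [-0.0348, 0.0005, 0.0108] turn [-0.0, -6.8, 0.0]
```

View pics/t30.png

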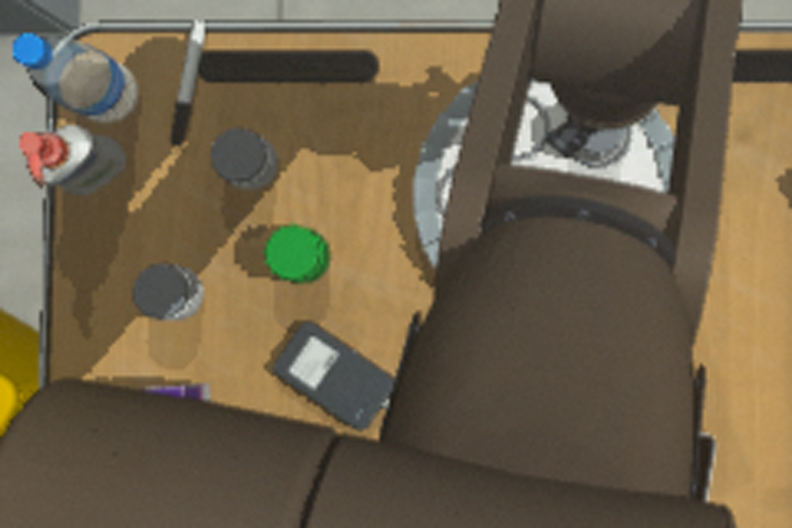

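View pics/pots2.png

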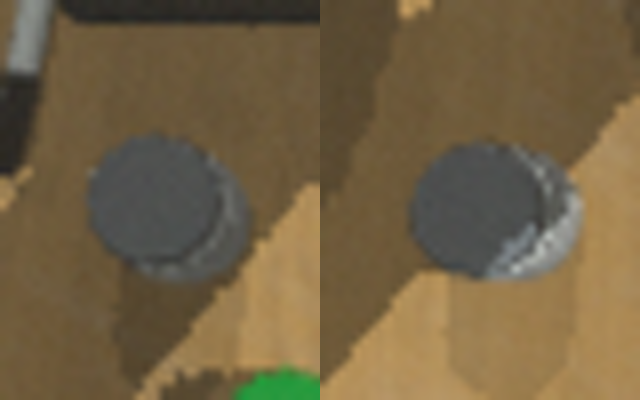

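Emit:
{"api": "step_arm", "payload": {
  "rows": [
    {"jaw": -1,"xyz": [-0.026,0,-0.025],"turn": [0,-6.8,0]},
    {"jaw": -1,"xyz": [-0.029,0,-0.022],"turn": [0,-6.8,0]},
    {"jaw": -1,"xyz": [-0.0314,0,-0.0184],"turn": [0,-6.8,0]},
    {"jaw": -1,"xyz": [-0.0334,0,-0.0146],"turn": [0,-6.8,0]},
    {"jaw": -1,"xyz": [-0.0348,0,-0.0105],"turn": [0,-6.8,0]},
    {"jaw": -1,"xyz": [-0.0358,0,-0.0063],"turn": [0,-6.8,0]},
    {"jaw": -1,"xyz": [-0.0363,0,-0.002],"turn": [0,-6.8,0]},
    {"jaw": -1,"xyz": [-0.0363,0,0.0023],"turn": [0,-6.8,0]}
  ]
}}

```text
time: 26.65
ee_pos: [0.5846, 0.2112, 0.2037]
ee_rot: [-1.322, 1.018, -1.018]
force: [1.2, -0.3, -0.5]
width: 0.0855
```

Emit:
{"api": "step_arm", "payload": {
  "rows": [
    {"jaw": -1,"xyz": [-0.0358,0,0.0066],"turn": [0,-6.8,0]},
    {"jaw": -1,"xyz": [-0.0348,0,0.0108],"turn": [0,-6.8,0]},
    {"jaw": -1,"xyz": [0,0,0],"turn": [0,0,0]},
    {"jaw": -1,"xyz": [0,0,0],"turn": [0,0,0]}
  ]
}}

```text
time: 27.05
ee_pos: [0.5796, 0.283, 0.2037]
ee_rot: [-1.404, 0.841, -0.841]
force: [-0.2, -0.1, -0.1]
width: 0.0853
```

```bash
python3 - <<'E'
from h import *
rows([.580,.283,.032],Rtilt(0,math.radians(28)),5)
crop("side","s31",250,130,350,210,7)
E
```

```text
t 27.05 ee [0.5796 0.283  0.2037] yaw 28.1 down [-0.001 -0.002 -1.   ] F [-0.2 -0.1 -0.1] w 0.0853 | n 5 tot w [0.09 0.1  0.07] tot world [ 0.0004  0.     -0.1717] q [ 0.41  0.52  1.65 -0.    0.97 -0.08]
 xyz [-0.0, 0.0343, 0.0001] turn [0.02, 0.02, 0.01]
 xyz [-0.0, 0.0343, 0.0001] turn [0.02, 0.02, 0.01]
 xyz [-0.0, 0.0343, 0.0001] turn [0.02, 0.02, 0.01]
 xyz [0.0, 0.0343, 0.0001] turn [0.02, 0.02, 0.01]
 xyz [0.0, 0.0343, 0.0001] turn [0.02, 0.02, 0.01]
```

View pics/s31.png

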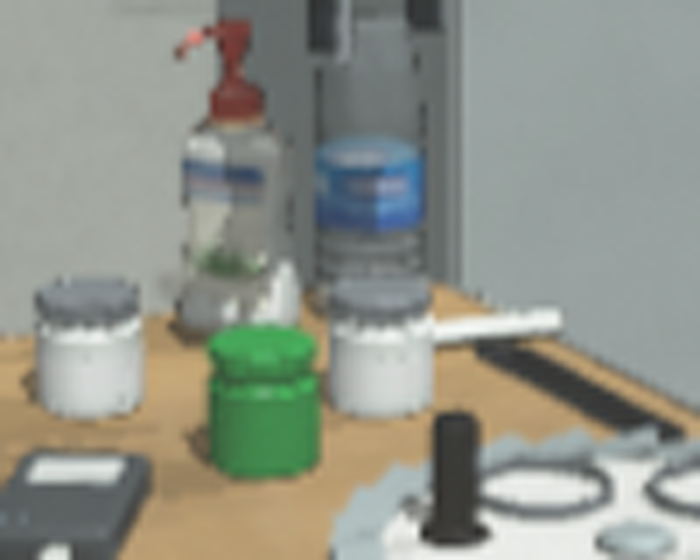

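Emit:
{"api": "step_arm", "payload": {
  "rows": [
    {"jaw": -1,"xyz": [0,0.03,0],"turn": [0,0,0]},
    {"jaw": -1,"xyz": [0,0.035,0],"turn": [0,0,0]},
    {"jaw": -1,"xyz": [0,0.035,0],"turn": [0,0,0]},
    {"jaw": -1,"xyz": [0,0.03,0],"turn": [0,0,0]},
    {"jaw": -1,"xyz": [0,0.025,0],"turn": [0,0,0]},
    {"jaw": -1,"xyz": [0,0.016,0],"turn": [0,0,0]},
    {"jaw": -1,"xyz": [0,0,0],"turn": [0,0,0]},
    {"jaw": -1,"xyz": [0,0,0],"turn": [0,0,0]}
  ]
}}

```text
time: 27.9
ee_pos: [0.5813, 0.2821, 0.0349]
ee_rot: [-1.401, 0.841, -0.844]
force: [0.2, 0.1, 0.4]
width: 0.0855
```

```bash
python3 - <<'E'
from h import *
rows([.580,.283,.032],Rtilt(0,math.radians(28)),1)
crop("side","s32",270,130,350,210,7)
E
```

```text
t 27.9 ee [0.5813 0.2821 0.0349] yaw 28.0 down [ 0.002 -0.001 -1.   ] F [0.2 0.1 0.4] w 0.0855 | n 1 tot w [-0.07 -0.01  0.08] tot world [-0.0013  0.0009 -0.0029] q [ 0.41  0.73  1.75 -0.    0.66 -0.08]
 xyz [-0.0014, 0.0029, -0.0007] turn [-0.07, -0.01, 0.08]
```

View pics/s32.png

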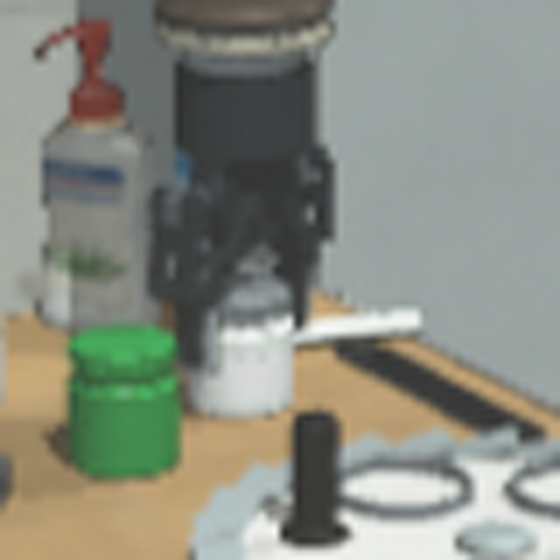

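Emit:
{"api": "step_arm", "payload": {
  "rows": [
    {"jaw": 1,"xyz": [-0.0014,0.002,-0.0007],"turn": [0,0,0]},
    {"jaw": 1,"xyz": [0,0,0],"turn": [0,0,0]},
    {"jaw": 1,"xyz": [0,0,0],"turn": [0,0,0]},
    {"jaw": 1,"xyz": [0,0,0],"turn": [0,0,0]},
    {"jaw": 1,"xyz": [0,0,0],"turn": [0,0,0]},
    {"jaw": 1,"xyz": [0,0,0],"turn": [0,0,0]}
  ]
}}

```text
time: 28.55
ee_pos: [0.58, 0.2837, 0.0337]
ee_rot: [-1.401, 0.839, -0.843]
force: [-1.5, -1.3, 8.9]
width: 0.0567
```

Emit:
{"api": "step_arm", "payload": {
  "rows": [
    {"jaw": 1,"xyz": [0,-0.01,0],"turn": [0,0,0]},
    {"jaw": 1,"xyz": [0,-0.03,0],"turn": [0,0,0]},
    {"jaw": 1,"xyz": [0,-0.04,0],"turn": [0,0,0]},
    {"jaw": 1,"xyz": [0,-0.04,0],"turn": [0,0,0]},
    {"jaw": 1,"xyz": [0,0,0],"turn": [0,0,0]}
  ]
}}

```text
time: 29.05
ee_pos: [0.5823, 0.2848, 0.1589]
ee_rot: [-1.394, 0.835, -0.846]
force: [0.9, 0.3, -1.2]
width: 0.0564
```

```bash
python3 - <<'E'
from h import *
rows([.6143,.0049,.155],Rtilt(0,math.radians(28)),8)
E
```

```text
t 29.05 ee [0.5823 0.2848 0.1589] yaw 28.1 down [ 0.01   0.003 -1.   ] F [ 0.9  0.3 -1.2] w 0.0564 | n 8 tot w [-0.58  0.05  0.12] tot world [ 0.032  -0.2799 -0.0039] q [ 0.41  0.57  1.69 -0.    0.87 -0.08]
 xyz [0.0328, 0.0004, -0.0129] turn [-0.07, 0.01, 0.01]
 xyz [0.0328, 0.0004, -0.0129] turn [-0.07, 0.01, 0.01]
 xyz [0.0328, 0.0004, -0.0129] turn [-0.07, 0.01, 0.01]
 xyz [0.0328, 0.0004, -0.0129] turn [-0.07, 0.01, 0.01]
 xyz [0.0328, 0.0005, -0.0129] turn [-0.07, 0.01, 0.01]
 xyz [0.0328, 0.0005, -0.0129] turn [-0.07, 0.01, 0.01]
 xyz [0.0328, 0.0005, -0.0129] turn [-0.07, 0.01, 0.01]
 xyz [0.0328, 0.0005, -0.0129] turn [-0.07, 0.01, 0.01]
```

Emit:
{"api": "step_arm", "payload": {
  "rows": [
    {"jaw": 1,"xyz": [0.02,0,-0.008],"turn": [0,0,0]},
    {"jaw": 1,"xyz": [0.03,0,-0.012],"turn": [0,0,0]},
    {"jaw": 1,"xyz": [0.038,0,-0.015],"turn": [0,0,0]},
    {"jaw": 1,"xyz": [0.038,0,-0.015],"turn": [0,0,0]},
    {"jaw": 1,"xyz": [0.038,0,-0.015],"turn": [0,0,0]},
    {"jaw": 1,"xyz": [0.038,0,-0.015],"turn": [0,0,0]},
    {"jaw": 1,"xyz": [0.03,0,-0.012],"turn": [0,0,0]},
    {"jaw": 1,"xyz": [0.022,0,-0.008],"turn": [0,0,0]}
  ]
}}

```text
time: 29.85
ee_pos: [0.6106, 0.0101, 0.153]
ee_rot: [-1.401, 0.841, -0.844]
force: [0.8, 0.3, -1.7]
width: 0.0565
```

Emit:
{"api": "step_arm", "payload": {
  "rows": [
    {"jaw": 1,"xyz": [0.008,0,-0.003],"turn": [-0.3,0,0]},
    {"jaw": 1,"xyz": [0,0,0],"turn": [0,0,0]},
    {"jaw": 1,"xyz": [0,0,0],"turn": [0,0,0]}
  ]
}}

```text
time: 30.15
ee_pos: [0.6117, 0.0046, 0.1528]
ee_rot: [-1.406, 0.843, -0.841]
force: [-0.1, 0.1, -0.8]
width: 0.0565
```

```bash
python3 - <<'E'
from h import *
rows([.6143,.0049,.086],Rtilt(0,math.radians(28)),3)
print(proj("side",(.6143,.0049,.038)),proj("side",(.6143,.0049,.088)))
crop("side","s33",315,150,395,220,8)
E
```

```text
t 30.15 ee [0.6117 0.0046 0.1528] yaw 28.1 down [-0.003 -0.003 -1.   ] F [-0.1  0.1 -0.8] w 0.0565 | n 3 tot w [0.23 0.05 0.06] tot world [ 0.0026  0.0003 -0.0668] q [-0.04  0.54  1.77 -0.    0.84 -0.53]
 xyz [0.0003, 0.0222, 0.0009] turn [0.08, 0.02, 0.02]
 xyz [0.0003, 0.0222, 0.0009] turn [0.08, 0.02, 0.02]
 xyz [0.0003, 0.0223, 0.0009] turn [0.08, 0.02, 0.02]
[352.33083957 198.78087098] [352.7793045  184.69808428]
```

View pics/s33.png

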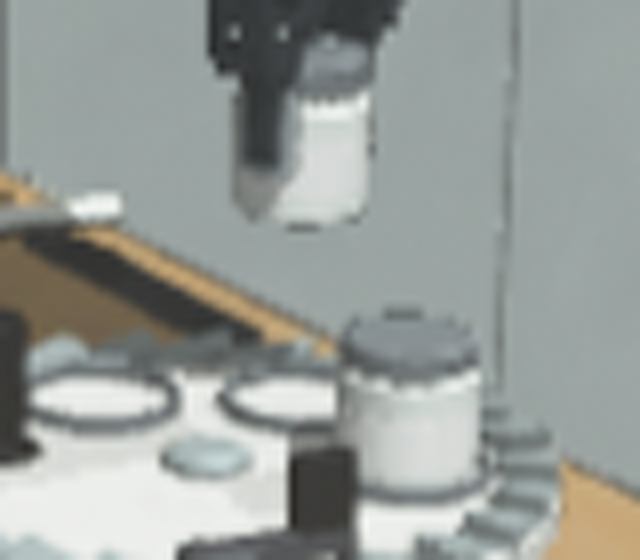

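Emit:
{"api": "step_arm", "payload": {
  "rows": [
    {"jaw": 1,"xyz": [0.0005,0.02,0.0012],"turn": [0.2,0,0]},
    {"jaw": 1,"xyz": [0,0.025,0],"turn": [0,0,0]},
    {"jaw": 1,"xyz": [0,0.018,0],"turn": [0,0,0]},
    {"jaw": 1,"xyz": [0,0,0],"turn": [0,0,0]},
    {"jaw": 1,"xyz": [0,0,0],"turn": [0,0,0]}
  ]
}}

```text
time: 30.7
ee_pos: [0.6129, 0.0047, 0.0899]
ee_rot: [-1.404, 0.841, -0.841]
force: [-0.0, -0.1, -0.4]
width: 0.0566
```

```bash
python3 - <<'E'
from h import *
rows([.6130,.0055,.064],Rtilt(0,math.radians(28)),4)
crop("side","s34",325,170,385,220,12)
E
```

```text
t 30.7 ee [0.6129 0.0047 0.0899] yaw 28.1 down [-0.    -0.001 -1.   ] F [-0.  -0.1 -0.4] w 0.0566 | n 4 tot w [0.05 0.11 0.06] tot world [ 0.0001  0.0008 -0.0259] q [-0.04  0.62  1.81 -0.    0.71 -0.53]
 xyz [-0.0002, 0.0065, 0.0001] turn [0.01, 0.03, 0.01]
 xyz [-0.0002, 0.0065, 0.0001] turn [0.01, 0.03, 0.01]
 xyz [-0.0002, 0.0065, 0.0001] turn [0.01, 0.03, 0.01]
 xyz [-0.0002, 0.0065, 0.0001] turn [0.01, 0.03, 0.01]
```

View pics/s34.png

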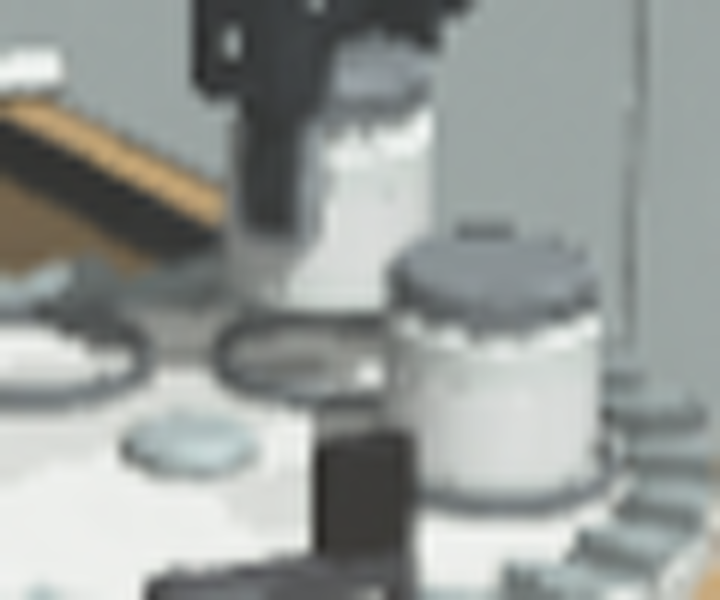

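Emit:
{"api": "step_arm", "payload": {
  "rows": [
    {"jaw": 1,"xyz": [-0.0006,0.008,0],"turn": [0,0,0]},
    {"jaw": 1,"xyz": [0,0.007,0],"turn": [0,0,0]},
    {"jaw": 1,"xyz": [0,0.004,0],"turn": [0,0,0]},
    {"jaw": 1,"xyz": [0,0,0],"turn": [0,0,0]}
  ]
}}

```text
time: 31.15
ee_pos: [0.6129, 0.0042, 0.0708]
ee_rot: [-1.403, 0.841, -0.843]
force: [-1.8, -0.8, 9.7]
width: 0.0568
```

Emit:
{"api": "step_arm", "payload": {
  "rows": [
    {"jaw": 1,"xyz": [0,0.003,0],"turn": [0,0,0]},
    {"jaw": 1,"xyz": [0,0.003,0],"turn": [0,0,0]},
    {"jaw": 1,"xyz": [0,0.001,0],"turn": [0,0,0]},
    {"jaw": 1,"xyz": [0,0,0],"turn": [0,0,0]}
  ]
}}

```text
time: 31.55
ee_pos: [0.6142, 0.0039, 0.0641]
ee_rot: [-1.402, 0.839, -0.845]
force: [4.7, -2.4, 0.4]
width: 0.0566
```

Emit:
{"api": "step_arm", "payload": {
  "rows": [
    {"jaw": -1,"xyz": [0,0,0],"turn": [0,0,0]},
    {"jaw": -1,"xyz": [0,0,0],"turn": [0,0,0]},
    {"jaw": -1,"xyz": [0,0,0],"turn": [0,0,0]},
    {"jaw": -1,"xyz": [0,-0.02,0],"turn": [0,0,0]},
    {"jaw": -1,"xyz": [0,-0.04,0],"turn": [0,0,0]},
    {"jaw": 1,"xyz": [0,-0.02,0],"turn": [0,0,0]},
    {"jaw": 1,"xyz": [0,0,0],"turn": [0,0,0]},
    {"jaw": 1,"xyz": [0,0,0],"turn": [0,0,0]}
  ]
}}

```text
time: 32.35
ee_pos: [0.6127, 0.0044, 0.1439]
ee_rot: [-1.403, 0.841, -0.843]
force: [-0.6, 0.4, -0.5]
width: 0.0442
```

Emit:
{"api": "step_arm", "payload": {
  "rows": [
    {"jaw": 1,"xyz": [0,0,0],"turn": [0,0,0]},
    {"jaw": 1,"xyz": [0,0,0],"turn": [0,0,0]},
    {"jaw": 1,"xyz": [0,0,0],"turn": [0,0,0]}
  ]
}}

```text
time: 32.65
ee_pos: [0.6123, 0.0044, 0.1429]
ee_rot: [-1.404, 0.842, -0.841]
force: [1.2, 0.2, -0.6]
width: 0.0001
```

```bash
python3 - <<'E'
from h import *
rows([.6138,.0042,.118],Rtilt(0,math.radians(28)),2)
crop("side","s35",325,160,385,210,12)
E
```

```text
t 32.65 ee [0.6123 0.0044 0.1429] yaw 28.0 down [-0.001 -0.001 -1.   ] F [ 1.2  0.2 -0.6] w 0.0001 | n 2 tot w [0.1  0.05 0.04] tot world [ 0.0015 -0.0002 -0.0249] q [-0.04  0.55  1.78 -0.    0.81 -0.53]
 xyz [0.0005, 0.0124, 0.0006] turn [0.05, 0.02, 0.02]
 xyz [0.0005, 0.0124, 0.0006] turn [0.05, 0.02, 0.02]
```

View pics/s35.png

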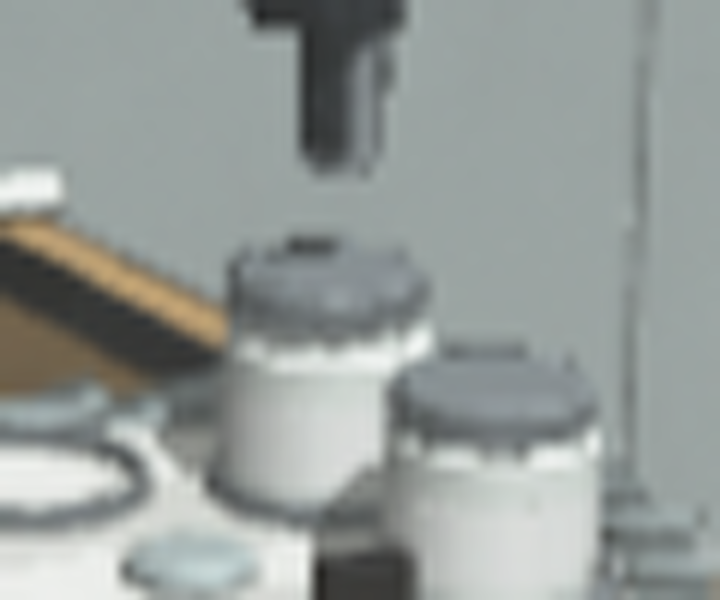

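Emit:
{"api": "step_arm", "payload": {
  "rows": [
    {"jaw": 1,"xyz": [0,0.02,0.001],"turn": [0,0,0]},
    {"jaw": 1,"xyz": [0,0.008,0],"turn": [0,0,0]},
    {"jaw": 1,"xyz": [0,0.002,0],"turn": [0,0,0]},
    {"jaw": 1,"xyz": [0,0.001,0],"turn": [0,0,0]},
    {"jaw": 1,"xyz": [0,0.001,0],"turn": [0,0,0]},
    {"jaw": 1,"xyz": [0,0.001,0],"turn": [0,0,0]},
    {"jaw": 1,"xyz": [0,0,0],"turn": [0,0,0]}
  ]
}}

```text
time: 33.4
ee_pos: [0.6136, 0.0049, 0.111]
ee_rot: [-1.403, 0.841, -0.843]
force: [-1.7, 1.1, 3.5]
width: -0.0
```

Emit:
{"api": "step_arm", "payload": {
  "rows": [
    {"jaw": 1,"xyz": [0,0.001,0],"turn": [0,0,0]},
    {"jaw": 1,"xyz": [0,0.001,0],"turn": [0,0,0]},
    {"jaw": 1,"xyz": [0,0,0],"turn": [0,0,0]}
  ]
}}

```text
time: 33.7
ee_pos: [0.6135, 0.0048, 0.1086]
ee_rot: [-1.403, 0.841, -0.842]
force: [-1.8, -0.5, 2.9]
width: -0.0002
```

Emit:
{"api": "step_arm", "payload": {
  "rows": [
    {"jaw": 1,"xyz": [0,0.001,0],"turn": [0,0,0]},
    {"jaw": 1,"xyz": [0,0.001,0],"turn": [0,0,0]},
    {"jaw": 1,"xyz": [0,0,0],"turn": [0,0,0]}
  ]
}}

```text
time: 34.0
ee_pos: [0.6135, 0.0047, 0.1078]
ee_rot: [-1.403, 0.841, -0.843]
force: [-9.1, -0.9, 24.6]
width: 0.0001
```

Emit:
{"api": "step_arm", "payload": {
  "rows": [
    {"jaw": 1,"xyz": [0,-0.03,0],"turn": [0,0,0]},
    {"jaw": 1,"xyz": [0,-0.05,0],"turn": [0,0,0]},
    {"jaw": 1,"xyz": [0,-0.02,0],"turn": [0,0,0]},
    {"jaw": -1,"xyz": [0,0,0],"turn": [0,0,0]}
  ]
}}

```text
time: 34.4
ee_pos: [0.6157, 0.0049, 0.2102]
ee_rot: [-1.4, 0.836, -0.846]
force: [-0.3, -1.1, -0.1]
width: 0.0133
```

```bash
python3 - <<'E'
from h import *
im=robot.camera("top")[:,:,::-1]
u,v=209,217
cv2.imwrite("pics/pots3.png",np.hstack([cv2.resize(im[v-35:v+75,u-60:u+60],None,fx=6,fy=6,interpolation=cv2.INTER_CUBIC)])[:600,:])
rows([.443,.360,.2],Rtilt(0,math.radians(93)),10)
E
```

```text
t 34.45 ee [0.6146 0.0049 0.2081] yaw 28.0 down [ 0.003 -0.002 -1.   ] F [ 0.1  1.2 -0.9] w 0.0207 | n 10 tot w [-2.000e-02 -6.496e+01  2.300e-01] tot world [-0.1716  0.3551 -0.0081] q [-0.04  0.47  1.72 -0.    0.94 -0.53]
 xyz [-0.0394, 0.0007, 0.0015] turn [-0.0, -6.5, 0.02]
 xyz [-0.039, 0.0007, 0.006] turn [-0.0, -6.5, 0.02]
 xyz [-0.0381, 0.0007, 0.0104] turn [-0.0, -6.5, 0.02]
 xyz [-0.0366, 0.0007, 0.0146] turn [-0.0, -6.5, 0.02]
 xyz [-0.0347, 0.0008, 0.0187] turn [-0.0, -6.5, 0.02]
 xyz [-0.0324, 0.0008, 0.0225] turn [-0.0, -6.5, 0.02]
 xyz [-0.0297, 0.0008, 0.026] turn [-0.0, -6.5, 0.02]
 xyz [-0.0265, 0.0008, 0.0292] turn [-0.0, -6.5, 0.02]
 xyz [-0.0231, 0.0008, 0.032] turn [-0.0, -6.5, 0.02]
 xyz [-0.0193, 0.0008, 0.0344] turn [-0.0, -6.5, 0.02]
```

View pics/pots3.png

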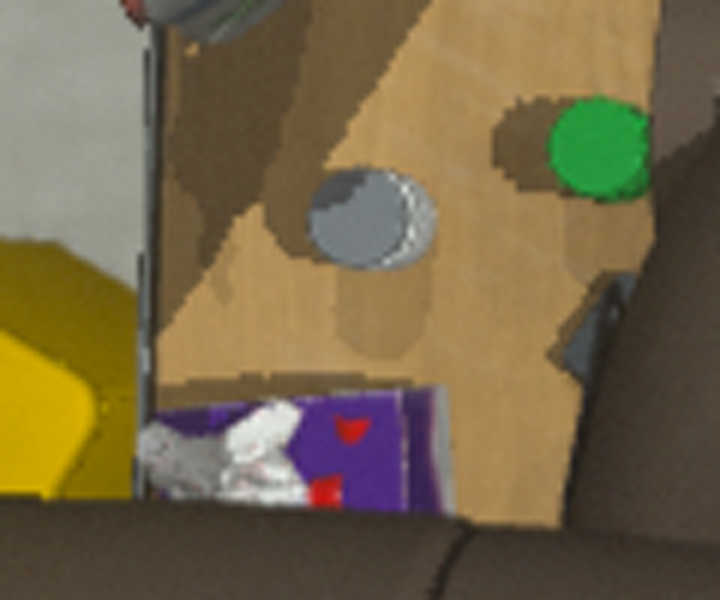

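Emit:
{"api": "step_arm", "payload": {
  "rows": [
    {"jaw": -1,"xyz": [-0.0394,0,0.0015],"turn": [0,-6.5,0]},
    {"jaw": -1,"xyz": [-0.039,0,0.006],"turn": [0,-6.5,0]},
    {"jaw": -1,"xyz": [-0.0381,0,0.0104],"turn": [0,-6.5,0]},
    {"jaw": -1,"xyz": [-0.0366,0,0.0146],"turn": [0,-6.5,0]},
    {"jaw": -1,"xyz": [-0.0347,0,0.0187],"turn": [0,-6.5,0]},
    {"jaw": -1,"xyz": [-0.0324,0,0.0225],"turn": [0,-6.5,0]},
    {"jaw": -1,"xyz": [-0.0297,0,0.026],"turn": [0,-6.5,0]},
    {"jaw": -1,"xyz": [-0.0265,0,0.0292],"turn": [0,-6.5,0]}
  ]
}}

```text
time: 35.25
ee_pos: [0.4749, 0.2901, 0.2048]
ee_rot: [-1.569, 0.134, -0.132]
force: [0.9, -0.4, 0.3]
width: 0.0856
```

Emit:
{"api": "step_arm", "payload": {
  "rows": [
    {"jaw": -1,"xyz": [-0.0231,0,0.032],"turn": [0,-6.5,0]},
    {"jaw": -1,"xyz": [-0.0193,0,0.0344],"turn": [0,-6.5,0]},
    {"jaw": -1,"xyz": [0,0,0],"turn": [0,0,0]},
    {"jaw": -1,"xyz": [0,0,0],"turn": [0,0,0]}
  ]
}}

```text
time: 35.65
ee_pos: [0.4409, 0.3604, 0.2048]
ee_rot: [-1.573, -0.042, 0.044]
force: [0.3, -0.1, 0.3]
width: 0.0856
```

```bash
python3 - <<'E'
from h import *
rows([.4425,.3595,.032],Rtilt(0,math.radians(93)),5)
crop("side","s36",220,110,320,210,6)
E
```

```text
t 35.65 ee [0.4409 0.3604 0.2048] yaw 93.1 down [-0.001 -0.003 -1.   ] F [ 0.3 -0.1  0.3] w 0.0856 | n 5 tot w [ 0.15  0.12 -0.08] tot world [ 0.0016 -0.0009 -0.1728] q [ 0.63  0.42  1.83 -0.    0.9  -0.99]
 xyz [0.0004, 0.0346, -0.0001] turn [0.03, 0.02, -0.02]
 xyz [0.0003, 0.0346, -0.0001] turn [0.03, 0.02, -0.02]
 xyz [0.0003, 0.0346, -0.0001] turn [0.03, 0.02, -0.02]
 xyz [0.0003, 0.0346, -0.0002] turn [0.03, 0.02, -0.02]
 xyz [0.0003, 0.0346, -0.0002] turn [0.03, 0.02, -0.02]
```

View pics/s36.png

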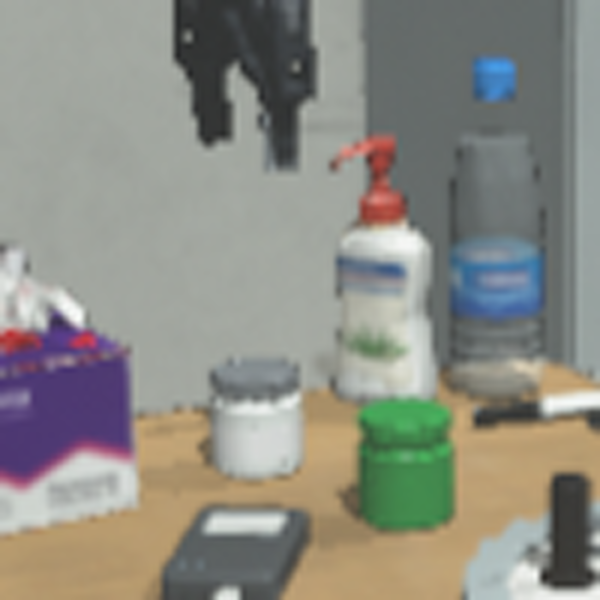

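Emit:
{"api": "step_arm", "payload": {
  "rows": [
    {"jaw": -1,"xyz": [0.0,0.03,-0.001],"turn": [0,0,0]},
    {"jaw": -1,"xyz": [0,0.035,0],"turn": [0,0,0]},
    {"jaw": -1,"xyz": [0,0.035,0],"turn": [0,0,0]},
    {"jaw": -1,"xyz": [0,0.03,0],"turn": [0,0,0]},
    {"jaw": -1,"xyz": [0,0.025,0],"turn": [0,0,0]},
    {"jaw": -1,"xyz": [0,0.018,0],"turn": [0,0,0]},
    {"jaw": -1,"xyz": [0,0,0],"turn": [0,0,0]},
    {"jaw": -1,"xyz": [0,0,0],"turn": [0,0,0]}
  ]
}}

```text
time: 36.5
ee_pos: [0.4423, 0.3579, 0.0331]
ee_rot: [-1.572, -0.04, 0.041]
force: [-0.0, 0.7, 0.8]
width: 0.0855
```

```bash
python3 - <<'E'
from h import *
rows([.4425,.3595,.032],Rtilt(0,math.radians(93)),1)
crop("side","s37",220,110,320,210,6)
E
```

```text
t 36.5 ee [0.4423 0.3579 0.0331] yaw 92.9 down [-0.001 -0.002 -1.   ] F [-0.   0.7  0.8] w 0.0855 | n 1 tot w [ 0.11 -0.05 -0.04] tot world [ 0.0002  0.0016 -0.0011] q [ 0.63  0.67  1.94 -0.    0.54 -0.99]
 xyz [0.0003, 0.0011, 0.0016] turn [0.11, -0.05, -0.04]
```

View pics/s37.png

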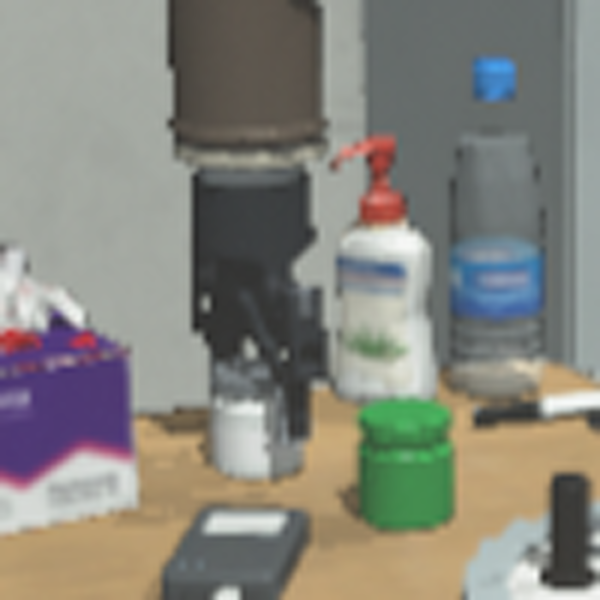

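Emit:
{"api": "step_arm", "payload": {
  "rows": [
    {"jaw": 1,"xyz": [0,0,0.0015],"turn": [0,0,0]},
    {"jaw": 1,"xyz": [0,0,0],"turn": [0,0,0]},
    {"jaw": 1,"xyz": [0,0,0],"turn": [0,0,0]},
    {"jaw": 1,"xyz": [0,0,0],"turn": [0,0,0]},
    {"jaw": 1,"xyz": [0,0,0],"turn": [0,0,0]},
    {"jaw": 1,"xyz": [0,0,0],"turn": [0,0,0]}
  ]
}}

```text
time: 37.15
ee_pos: [0.4425, 0.3608, 0.0345]
ee_rot: [-1.571, -0.043, 0.04]
force: [-1.4, -2.9, 12.4]
width: 0.0569
```

Emit:
{"api": "step_arm", "payload": {
  "rows": [
    {"jaw": 1,"xyz": [0,-0.01,0],"turn": [0,0,0]},
    {"jaw": 1,"xyz": [0,-0.03,0],"turn": [0,0,0]},
    {"jaw": 1,"xyz": [0,-0.04,0],"turn": [0,0,0]},
    {"jaw": 1,"xyz": [0,-0.04,0],"turn": [0,0,0]},
    {"jaw": 1,"xyz": [0,-0.01,0],"turn": [0,0,0]},
    {"jaw": 1,"xyz": [0,0,0],"turn": [0,0,0]}
  ]
}}

```text
time: 37.75
ee_pos: [0.4427, 0.3612, 0.1655]
ee_rot: [-1.57, -0.044, 0.039]
force: [-0.2, 0.2, -2.2]
width: 0.0565
```

```bash
python3 - <<'E'
from h import *
rows([.539,.048,.16],Rtilt(0,math.radians(93)),9)
E
```

```text
t 37.75 ee [0.4427 0.3612 0.1655] yaw 93.0 down [ 0.003  0.001 -1.   ] F [-0.2  0.2 -2.2] w 0.0565 | n 9 tot w [-0.04  0.05  0.2 ] tot world [ 0.0963 -0.3132 -0.0055] q [ 0.63  0.47  1.86 -0.    0.81 -0.99]
 xyz [0.0088, 0.0006, -0.0353] turn [-0.0, 0.01, 0.02]
 xyz [0.0088, 0.0006, -0.0353] turn [-0.0, 0.01, 0.02]
 xyz [0.0088, 0.0006, -0.0353] turn [-0.0, 0.01, 0.02]
 xyz [0.0088, 0.0006, -0.0353] turn [-0.0, 0.01, 0.02]
 xyz [0.0088, 0.0006, -0.0353] turn [-0.0, 0.01, 0.02]
 xyz [0.0088, 0.0006, -0.0353] turn [-0.0, 0.01, 0.02]
 xyz [0.0089, 0.0006, -0.0353] turn [-0.0, 0.01, 0.02]
 xyz [0.0089, 0.0006, -0.0353] turn [-0.0, 0.01, 0.02]
 xyz [0.0089, 0.0006, -0.0353] turn [-0.0, 0.01, 0.02]
```

Emit:
{"api": "step_arm", "payload": {
  "rows": [
    {"jaw": 1,"xyz": [0.005,0,-0.02],"turn": [0,0,0]},
    {"jaw": 1,"xyz": [0.009,0,-0.035],"turn": [0,0,0]},
    {"jaw": 1,"xyz": [0.01,0,-0.04],"turn": [0,0,0]},
    {"jaw": 1,"xyz": [0.01,0,-0.04],"turn": [0,0,0]},
    {"jaw": 1,"xyz": [0.01,0,-0.04],"turn": [0,0,0]},
    {"jaw": 1,"xyz": [0.01,0,-0.04],"turn": [0,0,0]},
    {"jaw": 1,"xyz": [0.01,0,-0.04],"turn": [0,0,0]},
    {"jaw": 1,"xyz": [0.009,0,-0.035],"turn": [0,0,0]}
  ]
}}

```text
time: 38.55
ee_pos: [0.5295, 0.0729, 0.1622]
ee_rot: [-1.572, -0.04, 0.043]
force: [0.2, 0.2, -1.4]
width: 0.0563
```

Emit:
{"api": "step_arm", "payload": {
  "rows": [
    {"jaw": 1,"xyz": [0.005,0,-0.02],"turn": [0,0,0]},
    {"jaw": 1,"xyz": [0.001,0,-0.005],"turn": [0,0,0]},
    {"jaw": 1,"xyz": [0,0,0],"turn": [0,0,0]},
    {"jaw": 1,"xyz": [0,0,0],"turn": [0,0,0]}
  ]
}}

```text
time: 38.95
ee_pos: [0.5367, 0.0509, 0.163]
ee_rot: [-1.572, -0.041, 0.043]
force: [-0.0, 1.1, -1.6]
width: 0.0563
```

```bash
python3 - <<'E'
from h import *
rows([.5397,.0478,.09],Rtilt(0,math.radians(93)),3)
print(proj("side",(.5397,.0478,.038)))
crop("side","s38",300,150,370,220,9)
E
```

```text
t 38.95 ee [0.5367 0.0509 0.163 ] yaw 93.1 down [-0.001 -0.001 -1.   ] F [-0.   1.1 -1.6] w 0.0563 | n 3 tot w [ 0.07  0.06 -0.07] tot world [ 0.003  -0.0031 -0.073 ] q [ 0.04  0.43  1.93 -0.    0.77 -1.58]
 xyz [0.001, 0.0243, -0.0011] turn [0.02, 0.02, -0.02]
 xyz [0.0009, 0.0243, -0.0011] turn [0.02, 0.02, -0.02]
 xyz [0.0009, 0.0243, -0.0011] turn [0.02, 0.02, -0.02]
[326.80980711 198.72406513]
```

View pics/s38.png

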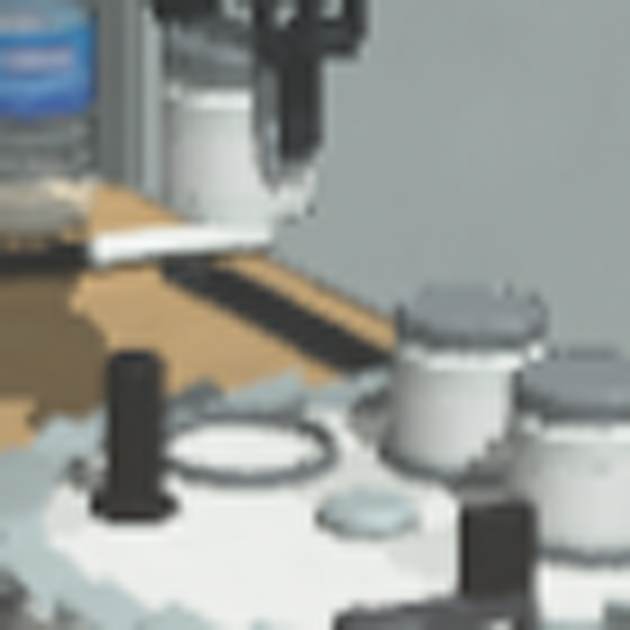

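Emit:
{"api": "step_arm", "payload": {
  "rows": [
    {"jaw": 1,"xyz": [0.0028,0.025,-0.003],"turn": [0,0,0]},
    {"jaw": 1,"xyz": [0,0.025,0],"turn": [0,0,0]},
    {"jaw": 1,"xyz": [0,0.022,0],"turn": [0,0,0]},
    {"jaw": 1,"xyz": [0,0,0],"turn": [0,0,0]},
    {"jaw": 1,"xyz": [0,0,0],"turn": [0,0,0]}
  ]
}}

```text
time: 39.5
ee_pos: [0.5402, 0.048, 0.0918]
ee_rot: [-1.572, -0.042, 0.043]
force: [0.2, -0.2, -1.0]
width: 0.0564
```

```bash
python3 - <<'E'
from h import *
rows([.5397,.0478,.064],Rtilt(0,math.radians(93)),4)
crop("side","s39",305,165,355,215,12)
E
```

```text
t 39.5 ee [0.5402 0.048  0.0918] yaw 93.1 down [-0.001 -0.001 -1.   ] F [ 0.2 -0.2 -1. ] w 0.0564 | n 4 tot w [ 0.08  0.11 -0.04] tot world [-0.0005 -0.0002 -0.0278] q [ 0.03  0.55  1.98 -0.    0.62 -1.59]
 xyz [-0.0001, 0.007, -0.0] turn [0.02, 0.03, -0.01]
 xyz [-0.0001, 0.007, -0.0] turn [0.02, 0.03, -0.01]
 xyz [-0.0001, 0.007, -0.0] turn [0.02, 0.03, -0.01]
 xyz [-0.0001, 0.007, -0.0] turn [0.02, 0.03, -0.01]
```

View pics/s39.png

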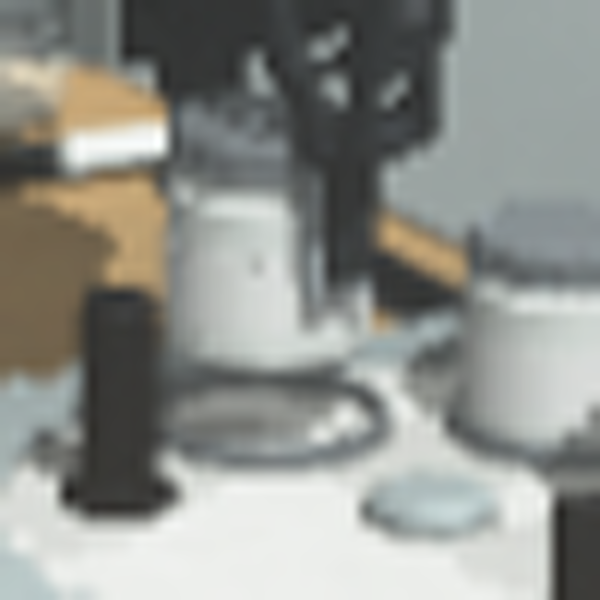

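Emit:
{"api": "step_arm", "payload": {
  "rows": [
    {"jaw": 1,"xyz": [0,0.008,0],"turn": [0,0,0]},
    {"jaw": 1,"xyz": [0,0.008,0],"turn": [0,0,0]},
    {"jaw": 1,"xyz": [0,0.004,0],"turn": [0,0,0]},
    {"jaw": 1,"xyz": [0,0,0],"turn": [0,0,0]}
  ]
}}

```text
time: 39.95
ee_pos: [0.5401, 0.0472, 0.0711]
ee_rot: [-1.572, -0.041, 0.042]
force: [-0.1, -0.0, -0.2]
width: 0.0561
```

Emit:
{"api": "step_arm", "payload": {
  "rows": [
    {"jaw": 1,"xyz": [0,0.003,0],"turn": [0,0,0]},
    {"jaw": 1,"xyz": [0,0.003,0],"turn": [0,0,0]},
    {"jaw": 1,"xyz": [0,0.001,0],"turn": [0,0,0]},
    {"jaw": 1,"xyz": [0,0,0],"turn": [0,0,0]}
  ]
}}

```text
time: 40.35
ee_pos: [0.5405, 0.0472, 0.0646]
ee_rot: [-1.572, -0.042, 0.042]
force: [0.5, -0.0, -1.8]
width: 0.0564
```

Emit:
{"api": "step_arm", "payload": {
  "rows": [
    {"jaw": 1,"xyz": [0,0.0005,0],"turn": [0,0,0]},
    {"jaw": -1,"xyz": [0,0,0],"turn": [0,0,0]},
    {"jaw": -1,"xyz": [0,0,0],"turn": [0,0,0]},
    {"jaw": -1,"xyz": [0,0,0],"turn": [0,0,0]},
    {"jaw": -1,"xyz": [0,-0.02,0],"turn": [0,0,0]},
    {"jaw": -1,"xyz": [0,-0.04,0],"turn": [0,0,0]},
    {"jaw": 1,"xyz": [0,-0.02,0],"turn": [0,0,0]},
    {"jaw": 1,"xyz": [0,0,0],"turn": [0,0,0]}
  ]
}}

```text
time: 41.15
ee_pos: [0.5421, 0.0474, 0.1469]
ee_rot: [-1.572, -0.046, 0.038]
force: [0.2, 0.3, -1.2]
width: 0.0591
```

Emit:
{"api": "step_arm", "payload": {
  "rows": [
    {"jaw": 1,"xyz": [0,0,0],"turn": [0,0,0]},
    {"jaw": 1,"xyz": [0,0,0],"turn": [0,0,0]},
    {"jaw": 1,"xyz": [0,0,0],"turn": [0,0,0]},
    {"jaw": 1,"xyz": [0,0,0],"turn": [0,0,0]}
  ]
}}

```text
time: 41.55
ee_pos: [0.54, 0.0473, 0.1433]
ee_rot: [-1.572, -0.041, 0.043]
force: [0.2, 0.8, 0.0]
width: 0.0006
```

```bash
python3 - <<'E'
from h import *
rows([.5405,.0472,.118],Rtilt(0,math.radians(93)),2)
crop("side","s40",300,160,370,210,9)
E
```

```text
t 41.55 ee [0.54   0.0473 0.1433] yaw 93.0 down [-0.001 -0.001 -1.   ] F [0.2 0.8 0. ] w 0.0006 | n 2 tot w [ 0.08  0.05 -0.08] tot world [ 0.0005 -0.0001 -0.0253] q [ 0.03  0.47  1.94 -0.    0.73 -1.59]
 xyz [0.0003, 0.0127, -0.0] turn [0.04, 0.02, -0.04]
 xyz [0.0003, 0.0127, -0.0] turn [0.04, 0.02, -0.04]
```

View pics/s40.png

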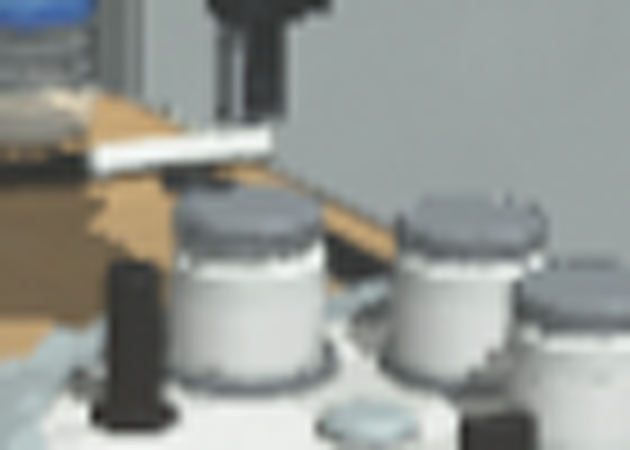

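Emit:
{"api": "step_arm", "payload": {
  "rows": [
    {"jaw": 1,"xyz": [0,0.02,0],"turn": [0,0,0]},
    {"jaw": 1,"xyz": [0,0.008,0],"turn": [0,0,0]},
    {"jaw": 1,"xyz": [0,0.002,0],"turn": [0,0,0]},
    {"jaw": 1,"xyz": [0,0.001,0],"turn": [0,0,0]},
    {"jaw": 1,"xyz": [0,0.001,0],"turn": [0,0,0]},
    {"jaw": 1,"xyz": [0,0.001,0],"turn": [0,0,0]},
    {"jaw": 1,"xyz": [0,0.001,0],"turn": [0,0,0]},
    {"jaw": 1,"xyz": [0,0,0],"turn": [0,0,0]}
  ]
}}

```text
time: 42.4
ee_pos: [0.5407, 0.0473, 0.1104]
ee_rot: [-1.572, -0.042, 0.041]
force: [0.6, -0.7, 2.9]
width: 0.0001
```

Emit:
{"api": "step_arm", "payload": {
  "rows": [
    {"jaw": 1,"xyz": [0,0.001,0],"turn": [0,0,0]},
    {"jaw": 1,"xyz": [0,0.001,0],"turn": [0,0,0]},
    {"jaw": 1,"xyz": [0,0,0],"turn": [0,0,0]}
  ]
}}

```text
time: 42.7
ee_pos: [0.5407, 0.0473, 0.1081]
ee_rot: [-1.572, -0.042, 0.041]
force: [1.3, 0.7, 2.9]
width: 0.0001
```

Emit:
{"api": "step_arm", "payload": {
  "rows": [
    {"jaw": 1,"xyz": [0,0.001,0],"turn": [0,0,0]},
    {"jaw": 1,"xyz": [0,0.001,0],"turn": [0,0,0]},
    {"jaw": 1,"xyz": [0,0,0],"turn": [0,0,0]}
  ]
}}

```text
time: 43.0
ee_pos: [0.5417, 0.0473, 0.1077]
ee_rot: [-1.572, -0.044, 0.039]
force: [-2.4, 0.2, 30.4]
width: -0.0001
```

Emit:
{"api": "step_arm", "payload": {
  "rows": [
    {"jaw": 1,"xyz": [0,-0.03,0],"turn": [0,0,0]},
    {"jaw": 1,"xyz": [0,-0.05,0],"turn": [0,0,0]},
    {"jaw": 1,"xyz": [-0.01,-0.05,0.03],"turn": [0,0,0]},
    {"jaw": 1,"xyz": [-0.01,-0.04,0.05],"turn": [0,0,0]},
    {"jaw": 1,"xyz": [-0.01,0,0.05],"turn": [0,0,0]},
    {"jaw": 1,"xyz": [-0.01,0,0.05],"turn": [0,0,0]},
    {"jaw": 1,"xyz": [-0.01,0,0.05],"turn": [0,0,0]},
    {"jaw": 1,"xyz": [-0.01,0,0.05],"turn": [0,0,0]}
  ]
}}

```text
time: 43.8
ee_pos: [0.4702, 0.3059, 0.2588]
ee_rot: [-1.572, -0.042, 0.042]
force: [1.6, -0.5, -0.2]
width: -0.0001
```

Emit:
{"api": "step_arm", "payload": {
  "rows": [
    {"jaw": 1,"xyz": [-0.01,0,0.05],"turn": [0,0,0]},
    {"jaw": 1,"xyz": [-0.01,0,0.05],"turn": [0,0,0]},
    {"jaw": 1,"xyz": [0,0,0],"turn": [0,0,0]},
    {"jaw": 1,"xyz": [0,0,0],"turn": [0,0,0]}
  ]
}}

```text
time: 44.2
ee_pos: [0.4456, 0.4018, 0.2581]
ee_rot: [-1.573, -0.043, 0.044]
force: [0.3, 0.9, 0.1]
width: 0.0001
```

```bash
python3 - <<'E'
from h import *
crop("side","s41",295,160,405,260,7);crop("top","t41",275,145,375,235,8)
E
```

```text
(no output)
```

View pics/s41.png

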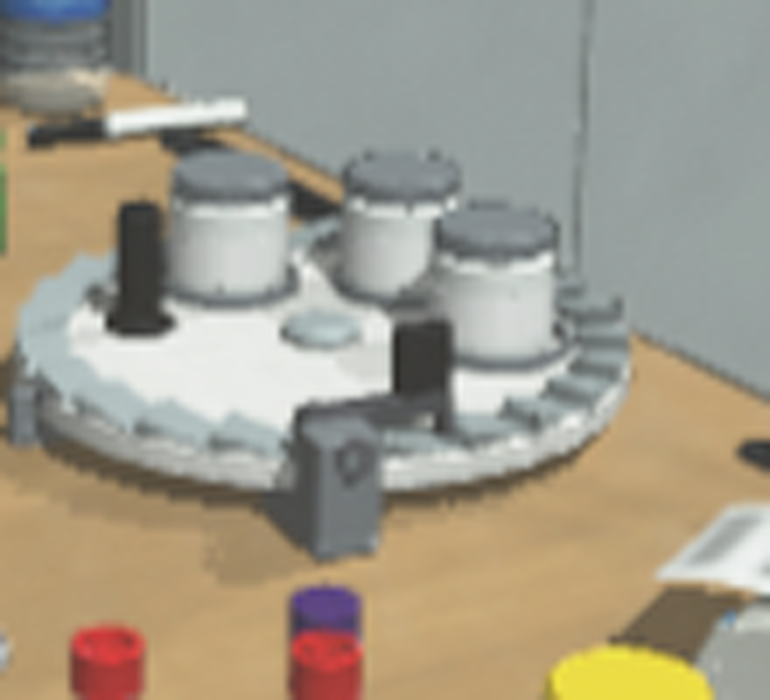

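View pics/t41.png

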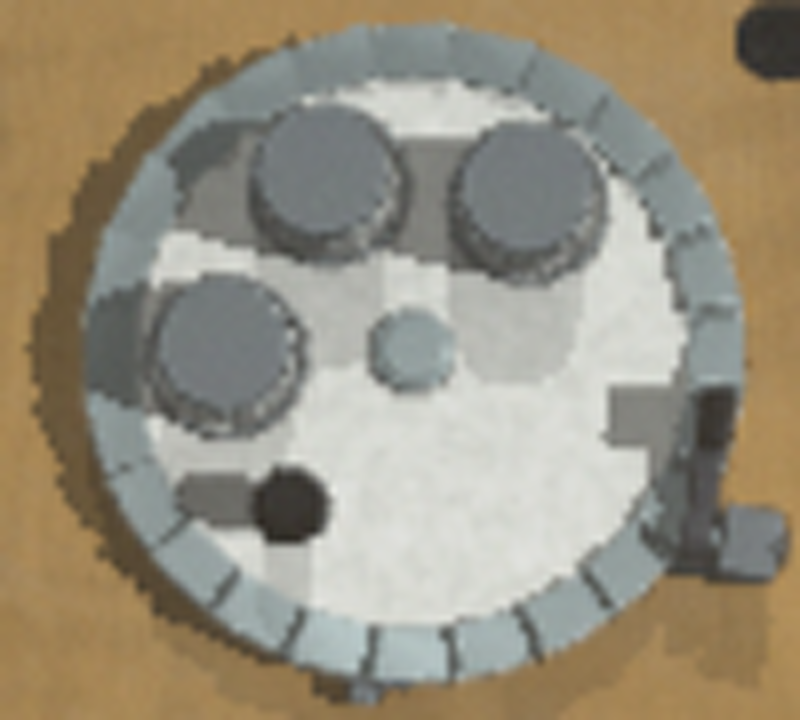

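```bash
python3 - <<'E'
from h import *
f=lambda a,b:(275+(a+.5)/8-.5,145+(b+.5)/8-.5)
for n,p,t in [("p0",(222,342),(.5400,.0474)),("p1",(322,171),(.6143,.0049)),("p2",(525,190),(.6072,-.0809))]:
    w=onz("top",*f(*p),.091)[:2];print(n,w.round(4),((w-t)*1000).round(1))
s=robot.state();print(s["time"],s["force"])
cv2.imwrite("pics/end_top.png",robot.camera("top")[:,:,::-1])
E
```

```text
p0 [0.5418 0.045 ] [ 1.8 -2.4]
p1 [0.6127 0.0042] [-1.6 -0.7]
p2 [ 0.6048 -0.0794] [-2.4  1.5]
44.3 [-0.7034843  -0.38985927 -0.34987991]
```

View pics/end_top.png

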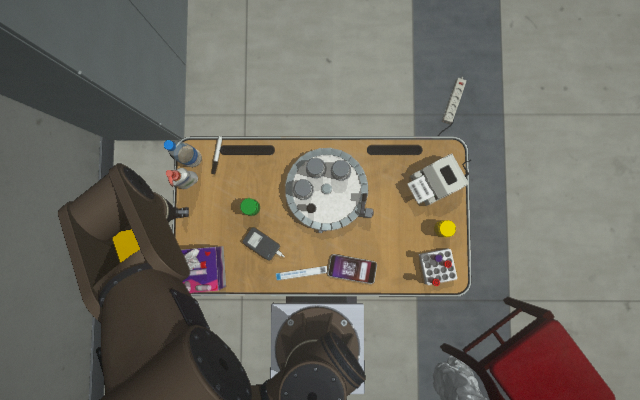

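```bash
python3 -c "
from rig import robot
print(robot.job_done())"
```

```text
the job is handed in; nothing more can be done
None
```

The carousel is reset and all three pots are standing in pockets with their lids pressed home. I handed the job in at about 44 s; no verdict was reported.

**What I did**
- I pinched the pawl tab and swung it up until it stayed, at roughly 1.2 rad.
- I turned the wheel clockwise by its knob until the push rose to about 35 N at the stop, then tipped the pawl back down.
- I set one pot in each pocket and pressed each lid to its hard stop, with about 25–34 N at the end. The tool stopped at the same height each time, 107.6–107.8 mm, as a fully home lid should give.

**Last checks**
- **Wheel:** the knob is at the same pixel after placing the pots as it was at the stop. I read the wheel angle as about 0.02 rad, though this depends on a carousel yaw estimate that varied by about 2 degrees between marks.
- **Pawl:** the tab is back at its starting pixel.
- **Pots:** by the top view they stand within about 3 mm of the pocket centres, upright. The power bank and the green and yellow jars look unmoved.

**What did not go smoothly:** during the lift the wrist reached the limit of its tilt, and side force on the tab peaked near 68 N, under the 120 N limit. I eased it off and finished the lift with the tab turning in the grip.

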